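# Ready the soldering place: lock on the fume hood, start the fan, lay out the tools

### The job

Get the repair counter ready for soldering. Lift the fume hood by its handle up into the socket at the end of the extraction arm, twist it anticlockwise (seen from above) until its lugs lock against their stops, let go, and only then flip the fan switch fully on. Also lay every hand tool that is out on the mat flat in the tray, one tool to a compartment, with its handle at the tray's low front lip and its working end towards the high back wall, and leave the phone, solder reel and tumbler alone.

Things in the scene. Friction and masses are not known exactly. Their poses are not given: they have to be found in the camera images.
- duct: Fume extraction arm, fixed to the counter. Frame on the counter straight under the axis of its downward-opening socket, z up; +x is opposite to where the locked handle points. Its tube (58 mm across) arches at 300 to 440 mm from the socket to a post 180 mm from the axis, 35 degrees from +x towards +y. On the counter under the socket is a fixed board holder 100 x 92 x 26 mm.
- socket (a point): Centre of the socket's lower rim, 235 mm up; axes as body duct. Socket 89 mm outside. In its rim are three inward ledges 120 degrees apart, 6 mm thick, bore 59 mm, with gaps of about 70 degrees. The lugs enter through the gaps when the hood stands 60 degrees (45 to 80) clockwise, seen from above, of its locked direction. White ribs outside mark the handle's direction: short rib to enter, tall rib locked.
- seat (a point): Where the hood's origin comes to rest when locked: on the socket axis, 155 mm up, axes as body duct. Raise the hood until its lugs are above the ledges (2 to 5 mm above this point; the socket's roof stops it at 6), turn it anticlockwise seen from above until the lugs meet the stops, lower it. Locked, the hood's axes are parallel to these: its handle points to -x.
- hood: Loose fume hood, 0.19 kg, aluminium funnel standing mouth down: mouth 116 mm across, 101 mm tall, tapered collar at the top 50 mm across with three outward lugs (reaching 36 mm from the axis, 14 mm wide, 6 mm thick, undersides 86 mm above the mouth; one above the handle, two 120 degrees either side). Origin at the centre of the mouth's plane, z up; the handle points to -x.
- hood_grip (a point): Grip point of the hood's handle: a straight black bar, 16 mm wide, 22 mm tall, running level and radially from 55 to 160 mm from the hood's axis; this point lies 120 mm from the axis on its centre line, 26 mm above the mouth plane. Axes as the hood's, the bar along x.
- fan_switch (a joint): Fan switch, a toggle on a grey box (70 x 50 x 25 mm): 0 = off, leaning about 0.5 rad to -x of its box; 1.0 rad = fully on, leaning 0.5 rad to +x. It stays where it is left; about 1 N at the tip moves it.
- fan_switch_tip (a point): Centre of the ball (26 mm) at the toggle's tip, 60 mm from its pivot, which is 22 mm above the counter. Off: 29 mm to -x of the pivot, 75 mm up; on: 29 mm to +x. Its x and y axes give the box's direction (it swings in their x-z plane); the frame is level at off and tips with the toggle.
- tray: Fixed white plastic tool tray, 198 x 274 mm. Origin at the centre of its underside, z up. Five equal compartments side by side run along its x, each 190 mm long and 50 mm wide, centres at y = -108, -54, 0, 54 and 108 mm; floor 4 mm above the counter, dividers and side walls 4 mm thick with tops at 12 mm. At -x is the front lip (top at 6 mm), at +x the high back wall (top at 24 mm).
- mat: Thin pale blue work mat fixed on the counter, 290 x 205 x 2 mm, origin at the centre of its underside; the tools start on it.
- brush_mid (a point): Flat cleaning brush, 170 mm long, 11 mm thick: wooden handle 26 mm wide, metal ferrule 30 mm wide, bristles at the working end. This point is half-way along it and half-way up (5.5 mm above its underside); x axis along the tool towards its working end, z up. From start to start some of the five tools are absent.
- spatula_mid (a point): Paste spatula, 170 mm long, 12 mm thick: black handle 27 mm wide, steel blade with a wider tip at the working end. This point is half-way along it and half-way up (6 mm above its underside); x axis along the tool towards its working end, z up. From start to start some of the five tools are absent.
- tweezers_mid (a point): Steel tweezers lying on their side, 150 mm long, 11 mm thick, 26 mm wide at the middle (rigid when squeezed there); the joined blunt end is the handle, the two points the working end. This point is half-way along it and half-way up (5.5 mm above its underside); x axis along the tool towards its working end, z up. From start to start some of the five tools are absent.
- knife_mid (a point): Snap-off knife with the blade in, 160 mm long, 13 mm thick, 27 mm wide grey body; the narrow steel nose is the working end. This point is half-way along it and half-way up (6.5 mm above its underside); x axis along the tool towards its working end, z up. From start to start some of the five tools are absent.
- lever_mid (a point): Black nylon pry lever, 160 mm long, 12 mm thick: handle 26 mm wide, a narrower neck and a thin flat spade at the working end. This point is half-way along it and half-way up (6 mm above its underside); x axis along the tool towards its working end, z up. From start to start some of the five tools are absent.
- brush_tip (a point): Extreme end of the brush, its working end (85 mm from its middle point).
- spatula_tip (a point): Extreme end of the spatula, its working end (85 mm from its middle point).
- tweezers_tip (a point): Extreme end of the tweezers, its working end (75 mm from its middle point).
- knife_tip (a point): Extreme end of the knife, its working end (80 mm from its middle point).
- lever_tip (a point): Extreme end of the lever, its working end (80 mm from its middle point).
- phone: White keypad phone, 108 x 46 x 14 mm, a bystander.
- reel: Solder reel, 62 mm across, 50 mm tall, a bystander.
- tumbler: Glass tumbler, 66 mm across, 90 mm tall, a bystander.
Not all that is in view belongs to the job. Several things look just like the part that bears brush_mid: the one meant starts farthest from the robot's base.

How it is judged:
On the way, in this order (a step that is already met when the one before it is completed fails the run):
1. the hood is locked in the socket (lugs on the ledges, turned to within 0.21 rad of the stops) and let go (horizontal distance between hood and socket below 0.006 m and height (world z) of hood between 0.15 and 0.16 m and angle between hood's own z axis and vertical below 0.07 rad and angle between the x axis of hood and the x axis of duct, either way round below 0.21 rad and x of hood_grip in the frame of duct below -0.1 m and contact force between the fingers and hood below 0.1 N), for 0.3 s.
2. the fan switch is flipped on (0.8 rad or more) (value of joint fan_switch above 0.8 rad), for 0.2 s.
At the end, for the whole second after the job is handed in: Hood locked, released, still: axis within 6 mm, origin 150-160 mm up, upright within 0.07 rad, handle within 0.21 rad of locked. Switch at 0.8 rad or more. Each tool flat on a compartment floor (0.07 rad, 4 mm), lengthwise (0.2 rad), centre within 14.5 mm in y, 25 mm in x, tip to the back (all of step 1 and linear speed of hood below 0.02 m/s and value of joint fan_switch above 0.8 rad and x of brush_mid in the frame of tray between -0.025 and 0.025 m and (y of brush_mid in the frame of tray between -0.1225 and -0.0935 m or y of brush_mid in the frame of tray between -0.0685 and -0.0395 m or y of brush_mid in the frame of tray between -0.0145 and 0.0145 m or y of brush_mid in the frame of tray between 0.0395 and 0.0685 m or y of brush_mid in the frame of tray between 0.0935 and 0.1225 m) and z of brush_mid in the frame of tray between 0.0055 and 0.0135 m and angle between each of brush_mid, spatula_mid, tweezers_mid, knife_mid, lever_mid's own z axis and vertical below 0.07 rad and angle between the x axis of each of brush_mid, spatula_mid, tweezers_mid, knife_mid, lever_mid and the x axis of tray, either way round below 0.2 rad and x of each of brush_tip, spatula_tip, tweezers_tip, knife_tip, lever_tip in the frame of tray above 0.04 m and x of spatula_mid in the frame of tray between -0.025 and 0.025 m and (y of spatula_mid in the frame of tray between -0.1225 and -0.0935 m or y of spatula_mid in the frame of tray between -0.0685 and -0.0395 m or y of spatula_mid in the frame of tray between -0.0145 and 0.0145 m or y of spatula_mid in the frame of tray between 0.0395 and 0.0685 m or y of spatula_mid in the frame of tray between 0.0935 and 0.1225 m) and z of spatula_mid in the frame of tray between 0.006 and 0.014 m and x of tweezers_mid in the frame of tray between -0.025 and 0.025 m and (y of tweezers_mid in the frame of tray between -0.1225 and -0.0935 m or y of tweezers_mid in the frame of tray between -0.0685 and -0.0395 m or y of tweezers_mid in the frame of tray between -0.0145 and 0.0145 m or y of tweezers_mid in the frame of tray between 0.0395 and 0.0685 m or y of tweezers_mid in the frame of tray between 0.0935 and 0.1225 m) and z of tweezers_mid in the frame of tray between 0.0055 and 0.0135 m and x of knife_mid in the frame of tray between -0.025 and 0.025 m and (y of knife_mid in the frame of tray between -0.1225 and -0.0935 m or y of knife_mid in the frame of tray between -0.0685 and -0.0395 m or y of knife_mid in the frame of tray between -0.0145 and 0.0145 m or y of knife_mid in the frame of tray between 0.0395 and 0.0685 m or y of knife_mid in the frame of tray between 0.0935 and 0.1225 m) and z of knife_mid in the frame of tray between 0.0065 and 0.0145 m and x of lever_mid in the frame of tray between -0.025 and 0.025 m and (y of lever_mid in the frame of tray between -0.1225 and -0.0935 m or y of lever_mid in the frame of tray between -0.0685 and -0.0395 m or y of lever_mid in the frame of tray between -0.0145 and 0.0145 m or y of lever_mid in the frame of tray between 0.0395 and 0.0685 m or y of lever_mid in the frame of tray between 0.0935 and 0.1225 m) and z of lever_mid in the frame of tray between 0.006 and 0.014 m); the robot touches nothing.
It fails at once if the phone is pushed aside by more than 30 mm or tipped (distance of phone from where it was at the start of the episode above 0.03 m or angle between phone's own z axis and vertical above 0.5 rad).
It fails at once if the reel is pushed aside by more than 30 mm or tipped (distance of reel from where it was at the start of the episode above 0.03 m or angle between reel's own z axis and vertical above 0.5 rad).
It fails at once if the tumbler is pushed aside by more than 30 mm or tipped (distance of tumbler from where it was at the start of the episode above 0.03 m or angle between tumbler's own z axis and vertical above 0.5 rad).
Of brush, spatula, tweezers, knife, lever only 3 to 5 are there at a start; the rules pass over those that are not, and their reading is None.
At some moment in a run one of brush, spatula, tweezers, knife, lever may be knocked a few centimetres aside while the robot is not near it.
It also fails if it takes over 210 s, if anything falls off the work surface, if the arm or the gripper's body presses on something with over 40 N, if the wrist force passes 120 N, or if a joint passes its speed limit or range.

### The arm

A 6-joint arm with a two-finger parallel gripper is mounted at the origin on the work surface. World frame = base frame: x ahead of the robot, y to its left, z up, the work surface at z = 0. Lengths are in m, angles in rad, forces in N, time in s.
With the tool pointing down it reaches from about 0.35 to 0.85 m from the base axis. Payload 8.1 kg.
Tool frame: the origin (TCP) lies on the centre line of the jaws, within the pads' length; the fingertips stand 19 mm ahead of it and the grasp point (between the pads) is the TCP; z points along the fingers, y is the direction in which the jaws open and shut (so a half turn about z gives the same grasp; the last joint's range is limited). The gripper opens to 93 mm and grips with 3 to 60 N. Pads are 15 mm wide; open, the fingers measure 128 mm over their backs; the gripper's body (75 mm by 188 mm) begins 65 mm behind the grasp point.
Start: joints at [1.112, 0.13, 1.488, -0, 1.523, -0.085], TCP at [0.219, 0.559, 0.238] pointing down, gripper open.
Joint ranges: [-2.96, 2.96], [-0.89, 2.26], [0.02, 2.5], [-1.34, 4.48], [0, 2.73], [-2.66, 2.66]. Speed limits (rad/s): [2.39, 2.39, 2.79, 3.14, 3.14, 3.14].

### API

Orientations are given as a rotation vector (axis times angle).
In Python, from cell import manip gives the robot as it stands.
- The arm moves only by the shell command python3 -m crank 'ROWS' [FORCE]. ROWS is JSON, one flat list of numbers, 5 for each row, row after row: the finger opening in mm, from 0 to 93, then the shift along the tool's x, y, z in mm, then the turn about the tool's z in degrees. A call has 1 to 5 rows; each row shifts and turns the commanded pose from where the row before left it, along the tool's axes as they then stand; what a row does not reach is not made up. A row lasts 1/8 s, in which the tool goes at most 62.5 mm and 10.7 degrees, less where a joint would pass 70% of its speed; a pose out of reach is approached as far as the arm can. A call with a gripper value outside its range is refused whole. The fingers move at their own pace and stop on an object; FORCE is the grip in N (left out, the last holds). Time passes only in rows, so rows that do not move let the fingers close. It gives the time, the measured TCP pose, the force and the opening at its end, in the units of the state.
- manip.sense(): the state, without advancing time (a new reading comes with each control period).
- manip.camera(name): name is "side" or "top"; returns the picture (480x640x3 uint8, blue, green, red); there is no depth.
- manip.camera_params(name): a dict with "fx", "fy", "cx", "cy" (pixels), "dist_coeffs" ([k1, k2, p1, p2, k3] as OpenCV has them; the pictures are not rectified), "R" (3x3) and "t" (3): a world point X has camera coordinates R X + t. Camera axes: x right, y down, z forward; pixel columns grow to the right and rows downward; lengths in m; the calibration is good to about 2 mm. A picture is of the moment at which its call begins. camera_params takes no time and is no camera call.
- manip.job_done(): hands the job in, once; it reports no verdict.
Trained networks look in the newest picture that a camera, given by its name, has taken for a name from the list of things; names that differ only in an ending like _2 or _b are one class to them, and where a whole thing is asked for, a point or a joint stands for the part that bears it (a point fixed in the world has none). Each returns a list of dicts, best first, with "p" (0 to 1); they miss things now and then, are a little off and sometimes report something else, mostly with a low value. They report only what shows in the picture. A call takes as long as a camera call. They do not tell look-alikes from the thing itself.
- manip.silhouettes(camera, thing): "region" (480x640 bool, what is visible of it) and "at" ([column, row] in pixels, amid what is visible of it).
The state is a dict: "time_s": time; "joints": joint angles; "joint_vel": joint speeds; "effort": joint torques, N m; "ee_pos": TCP position; "ee_rot": TCP orientation; "ft_force": force on the tool from outside, world axes, zero at the start; "moment": the same for the moment, N m; "grip_width": finger opening in m.
Only numpy, scipy, OpenCV 4.12 (cv2) and the standard library are available. Lean on these libraries where they do the work, as an engineer would, in place of code of your own. Each camera call takes 0.05 s, during which the arm holds its last target. There are 200 camera calls.

## Working session

There is one attempt and no reset: what is moved stays moved. The work goes in short steps, Python scripts to look and compute and a shell command to move; the robot and the scene stay as the last step left them, time stands still between calls to the robot, and variables do not carry over. Pictures are saved under pics/ and viewed, about 12 in all and at most 16, crops included, and the job is handed in when it is done.

```bash
ls; mkdir -p pics; python3 - <<'E'
from cell import manip
import cv2,json
for c in("top","side"):
    cv2.imwrite(f"pics/{c}0.png",manip.camera(c)); print(c,manip.camera_params(c))
print(manip.sense())
E
```

```text
pics
top {'fx': 538.5903788691331, 'fy': 538.5903788691331, 'cx': 313.4941958134373, 'cy': 244.27196246562357, 'dist_coeffs': array([-0.01587505,  0.        ,  0.        ,  0.        ,  0.        ]), 'R': array([[-0.00245454, -0.99995473,  0.00919326],
       [-0.99408263,  0.00144154, -0.108617  ],
       [ 0.10859883, -0.00940546, -0.99404116]]), 't': array([0.03014655, 0.5438702 , 1.2624785 ])}
side {'fx': 577.1381318956953, 'fy': 577.1381318956953, 'cx': 312.59809762036673, 'cy': 233.84911201729471, 'dist_coeffs': array([-0.09199348,  0.        ,  0.        ,  0.        ,  0.        ]), 'R': array([[ 0.91180907, -0.41024422, -0.017433  ],
       [-0.23885636, -0.49539175, -0.8351854 ],
       [ 0.33399381,  0.7656936 , -0.54969213]]), 't': array([-0.46942492,  0.24426132,  1.19411237])}
{'time_s': 0.1, 'joints': array([ 1.11158359e+00,  1.31088204e-01,  1.48919733e+00, -2.58626574e-05,
        1.52300787e+00, -8.53910010e-02]), 'joint_vel': array([-0.00066028, -0.00020019, -0.00266377,  0.00159165,  0.00324355,
        0.00201714]), 'effort': array([ 1.09024288e-03, -5.61343288e+01, -4.93095160e+01,  7.70324632e-02,
        2.91220093e-02, -5.29996714e-05]), 'ee_pos': array([0.21886649, 0.55812116, 0.236676  ]), 'ee_rot': array([-5.83702238e-01, -3.08644973e+00,  2.58365056e-03]), 'ft_force': array([-0.19764367,  0.38786175, -0.05870263]), 'moment': array([-0.03822166, -0.02314437, -0.00968794]), 'grip_width': 0.09285409277903348}
```

View pics/top0.png

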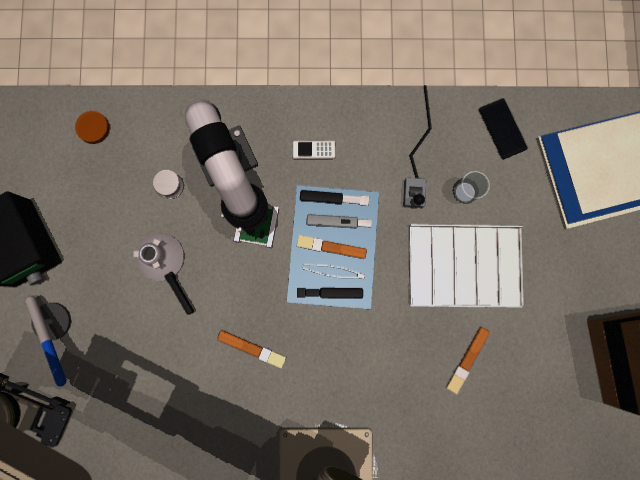

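View pics/side0.png

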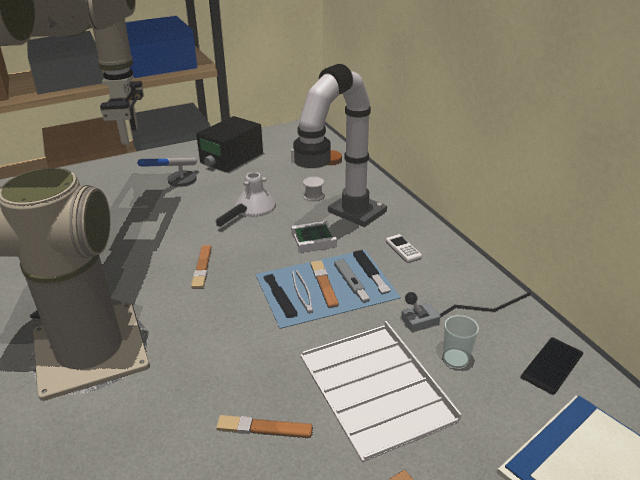

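Top view: on the mat, top to bottom, are the spatula (335,198), knife (338,222), brush (332,246), tweezers (333,271) and lever (330,293). The hood is at (160,257) with its handle pointing to (180,293), the socket head at about (243,210), the switch at (415,193) and the tray at (466,265). Candidates for the brush are (332,246) on the mat, (251,349) and (469,360). The mat one is farthest from the base.

```bash
cat > h.py <<'E'
from cell import manip
import numpy as np, cv2
from scipy.spatial.transform import Rotation as Ro
P={c:manip.camera_params(c) for c in("top","side")}
K={c:np.array([[p["fx"],0,p["cx"]],[0,p["fy"],p["cy"]],[0,0,1]]) for c,p in P.items()}
def und(c,uv): return cv2.undistortPoints(np.array(uv,float).reshape(-1,1,2),K[c],P[c]["dist_coeffs"]).reshape(-1,2)
def plane(c,uv,z):
    n=und(c,uv); R,t=P[c]["R"],P[c]["t"]; C=-R.T@t
    d=np.c_[n,np.ones(len(n))]@R; return C+d*((z-C[2])/d[:,2])[:,None]
def tri(a,b):
    M=[np.c_[P[c]["R"],P[c]["t"]] for c in("top","side")]
    X=cv2.triangulatePoints(M[0],M[1],und("top",a).T,und("side",b).T); return (X[:3]/X[3]).T
def proj(c,X):
    return cv2.projectPoints(np.array(X,float).reshape(-1,1,3),cv2.Rodrigues(P[c]["R"])[0],P[c]["t"],K[c],P[c]["dist_coeffs"])[0].reshape(-1,2)
def sil(c,n): return manip.silhouettes(c,n)
def axis(c,reg,z):
    "centre of min-area rect (on plane z), long-axis angle, length, width"
    v,u=np.nonzero(reg); X=plane(c,np.c_[u,v],z)[:,:2].astype(np.float32)
    (cx,cy),(w,h),_=r=cv2.minAreaRect(X*1000); b=cv2.boxPoints(r); e=[b[1]-b[0],b[2]-b[1]]
    l=max(e,key=np.linalg.norm); return np.array([cx,cy])/1000,np.degrees(np.arctan2(l[1],l[0])),max(w,h),min(w,h)
E
python3 - <<'E'
from h import *
np.set_printoptions(precision=3,suppress=True)
img={c:manip.camera(c) for c in P}
for n in ["duct","hood","hood_grip","fan_switch","fan_switch_tip","tray","mat","brush_mid","spatula_mid","tweezers_mid","knife_mid","lever_mid","phone","reel","tumbler"]:
    d={}
    for c in P:
        if n=="hood_grip": continue
        d[c]=sil(c,n)
        for r in d[c][:3]:
            a=axis(c,r["region"],{"tray":.01}.get(n,.007)); print(n,c,round(r["p"],2),np.round(r["at"]),"n",r["region"].sum(),a[0],np.round(a[1:],1))
    if d and d["top"] and d["side"]: print("   tri",tri(d["top"][0]["at"],d["side"][0]["at"]))
E
```

```text
duct top 0.84 [234. 174.] n 6708 [0.725 0.231] [ 25.1 423.1 134.7]
duct side 0.78 [348. 144.] n 8291 [0.968 0.813] [  64.  1607.9  297.3]
duct side 0.43 [320. 292.] n 4541 [ 0.539 -0.02 ] [ -4.7 290.1 210.9]
   tri [[0.68  0.184 0.252]]
hood top 0.85 [164. 261.] n 2087 [0.486 0.37 ] [ 49.9 208.1 117.7]
hood side 0.89 [250. 201.] n 1396 [0.525 0.442] [ 53.6 323.4 142. ]
   tri [[0.499 0.385 0.035]]
fan_switch top 0.48 [415. 200.] n 77 [ 0.66  -0.232] [-1.3 27.5 19.8]
fan_switch top 0.36 [329. 249.] n 802 [ 0.539 -0.014] [ 78.5 172.2  31.8]
fan_switch side 0.74 [413. 301.] n 201 [ 0.689 -0.161] [70.6 71.5 28.7]
   tri [[ 0.649 -0.212  0.062]]
fan_switch_tip top 0.54 [419. 200.] n 101 [ 0.66  -0.232] [-1.5 27.6 24.8]
fan_switch_tip top 0.45 [354. 280.] n 74 [ 0.47  -0.069] [89.9 43.8 17. ]
fan_switch_tip side 0.57 [415. 297.] n 186 [ 0.689 -0.161] [69.5 71.  29.5]
fan_switch_tip side 0.55 [283. 297.] n 496 [ 0.428 -0.004] [-89.9 163.6  28.4]
   tri [[ 0.647 -0.219  0.08 ]]
tray top 0.93 [467. 265.] n 9278 [ 0.493 -0.341] [ 89.1 276.9 202.6]
tray side 0.91 [374. 391.] n 12446 [ 0.496 -0.
[... 1491 characters left out ...]
.01 ] [ 89.9 157.4  26.5]
lever_mid side 0.76 [283. 296.] n 477 [ 0.429 -0.006] [ 89.3 164.1  26.9]
   tri [[ 0.424 -0.017  0.011]]
phone top 0.75 [313. 153.] n 813 [0.783 0.029] [-90.  109.7  46. ]
phone side 0.63 [402. 247.] n 518 [0.786 0.034] [ 89.9 118.7  51.7]
   tri [[0.776 0.03  0.012]]
reel top 0.86 [170. 182.] n 661 [0.697 0.388] [46.2 76.9 62.7]
reel side 0.64 [313. 188.] n 455 [0.708 0.424] [ 64.8 151.2  65.3]
   tri [[0.692 0.379 0.033]]
tumbler top 0.76 [471. 185.] n 820 [ 0.69  -0.361] [-63.6  94.3  68.9]
tumbler top 0.25 [232. 171.] n 6584 [0.726 0.232] [ 25.1 421.2 135.9]
tumbler side 0.71 [459. 338.] n 1503 [ 0.712 -0.31 ] [ 52.6 161.5  70. ]
   tri [[ 0.68  -0.345  0.057]]
```

```bash
python3 - <<'E'
import cv2, numpy as np
t=cv2.imread("pics/top0.png"); s=cv2.imread("pics/side0.png")
r=lambda i,k:cv2.resize(i,None,fx=k,fy=k,interpolation=cv2.INTER_CUBIC)
cv2.imwrite("pics/c1.png",r(t[180:314,284:530],3.2))
a=r(s[130:260,210:400],4.2); cv2.imwrite("pics/c2.png",a[:600,:800])
cv2.imwrite("pics/c3.png",np.vstack([r(s[290:460,295:465],3.0)[:510],])) 
b=r(t[185:320,125:290],4); cv2.imwrite("pics/c4.png",b)
E
```

```text
(no output)
```

View pics/c1.png

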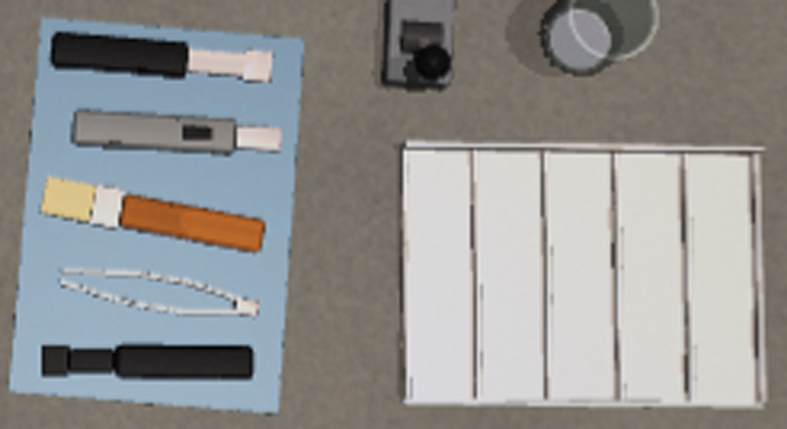

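View pics/c2.png

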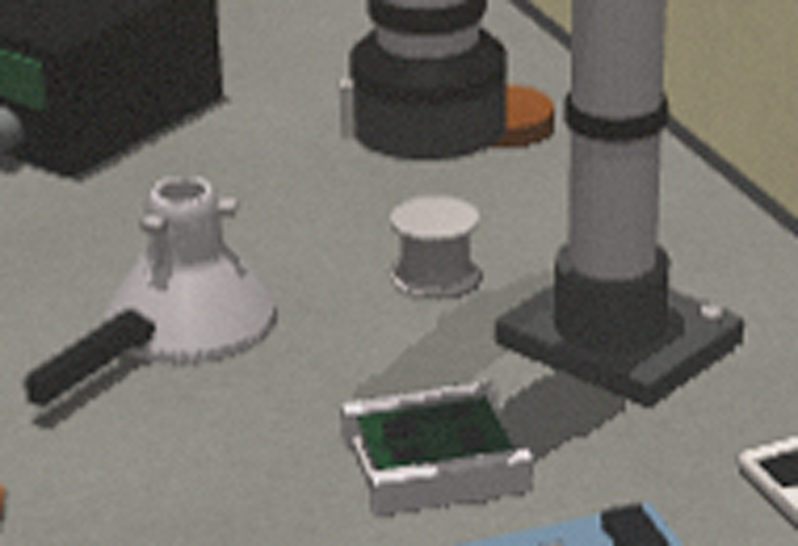

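View pics/c4.png

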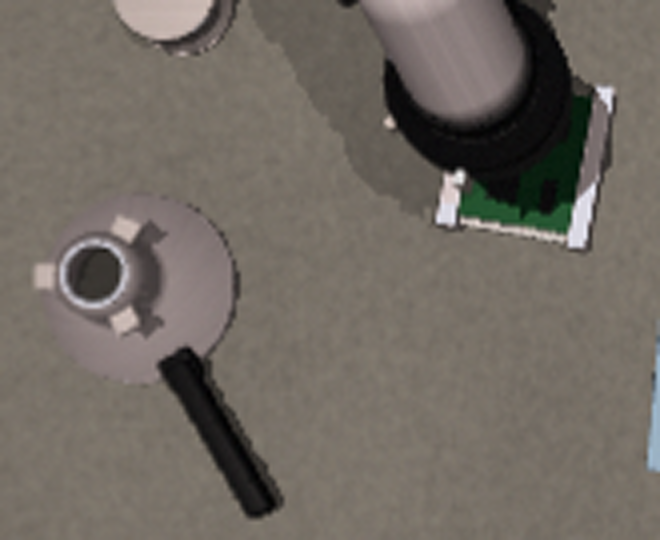

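c1 shows working ends as follows: spatula and knife point right (-y), and brush, tweezers and lever point left (+y). The tray's back wall is at the image top (+x). The tall rib is on the socket's near-left side in c2 (347,108), and the short rib is at top-view px (222,215). Next I fit the duct, hood and switch.

```bash
python3 - <<'E'
from h import *
from scipy.optimize import least_squares
np.set_printoptions(precision=4,suppress=True)
img={c:manip.camera(c) for c in P}
a=np.linspace(0,2*np.pi,361)
circ=lambda x,y,z,r:np.c_[x+r*np.cos(a),y+r*np.sin(a),0*a+z]
print("cams",[-P[c]["R"].T@P[c]["t"] for c in P])
# socket rim, side
m=sil("side","duct")[0]["region"]
lo=[(u,np.nonzero(m[:185,u])[0].max()+.5) for u in range(296,331) if m[:185,u].any()]
lo=np.array(lo); rows=[np.nonzero(m[v,:340])[0] for v in range(145,165)]
print("socket cols",[(r.min(),r.max()) for r in rows if len(r)][::4],"low",lo[::5].tolist())
def res(p):
    q=proj("side",circ(*p,.235,.0445)); o=q[:,1]>q[:,1].mean(); q=q[o]; q=q[np.argsort(q[:,0])]
    return np.interp(lo[:,0],q[:,0],q[:,1])-lo[:,1]
s=least_squares(res,[.64,.15],loss="soft_l1",f_scale=.7); print("socket side fit",s.x,np.abs(s.fun).mean())
S=s.x
# post axis column
for v in (172,180,188):
    r=np.nonzero(m[v,335:380])[0]+335; print("post",v,r.min(),r.max())
r=np.nonzero(m[180,335:380])[0]+335; uc=(r.min()+r.max())/2
g=np.radians(np.arange(-90,180,.25)); 
def colat(th):
    x,y=S+.18*np.array([np.cos(th),np.sin(th)]); L=proj("side",np.c_[[x]*40,[y]*40,np.linspace(0,.3,40)]); return np.interp(180,L[::-1,1],L[::-1,0])
e=[colat(t)-uc for t in g]; i=np.nonzero(np.diff(np.sign(e)))[0]; print("post dir",np.degrees(g[i]),"duct yaw",np.degrees(g[i])-35)
print("ribs top", plane("top",[[222.5,215.5],[239,230]],.245)[:,:2]-S)
print("rib side", plane("side",[[292.6,155.7]],.245)[:,:2]-S)
# hood
h=sil("top","hood")[0]["region"]; gray=img["top"].max(2)
d=(h&(gray<60)); n,l,st,_=cv2.connectedComponentsWithStats(d.astype(np.uint8)); k=1+st[1:,4].argmax(); d=l==k
print("handle",axis("top",d,.034))
hs=sil("side","hood")[0]["region"]; ds=hs&(img["side"].max(2)<60); print("handle side",axis("side",ds,.03))
b=h&~d; v,u=np.nonzero(b); X=plane("top",np.c_[u,v],0)[:,:2]; X=X
(cx,cy),rr=cv2.minEnclosingCircle((X*1000).astype(np.float32)); print("mouth enclosing",cx,cy,rr)
print("collar top",plane("top",[[148.75,253]],.101))
# switch
print("tip",plane("top",[[419,199.4]],.075),"side",sil("side","fan_switch_tip")[0]["at"])
t=sil("top","fan_switch")
print("tray corners z.006 front",plane("top",[[410.6,306.3],[523,306.5]],.006),"back z.024",plane("top",[[410.3,224.8],[522,226.5]],.024))
c=manip.sense();R=Ro.from_rotvec(c["ee_rot"]).as_matrix();print(R)
cv2.imwrite("pics/sw.png",cv2.resize(np.hstack([img["top"][170:215,385:445],img["side"][285:330,385:445]]),None,fx=6,fy=6,interpolation=cv2.INTER_CUBIC))
E
```

```text
cams [array([0.4036, 0.0412, 1.3138]), array([ 0.0875, -0.9859,  0.8522])]
socket cols [(np.int64(292), np.int64(329)), (np.int64(292), np.int64(329)), (np.int64(291), np.int64(330)), (np.int64(291), np.int64(330)), (np.int64(293), np.int64(329))] low [[296.0, 163.5], [301.0, 166.5], [306.0, 167.5], [311.0, 167.5], [316.0, 167.5], [321.0, 166.5], [326.0, 164.5]]
socket side fit [0.6658 0.0979] 1.2616086297557136
post 172 346 366
post 180 346 366
post 188 345 367
post dir [58.25] duct yaw [23.25]
ribs top [[-0.0871  0.1156]
 [-0.1165  0.0822]]
rib side [[-0.1119  0.0966]]
handle (array([0.4276, 0.3483]), np.float32(27.775917), 108.75009155273438, 23.068849563598633)
handle side (array([ 0.6767, -0.1703]), np.float32(64.25872), 34.53683090209961, 24.7871150970459)
mouth enclosing 495.3631591796875 397.8634033203125 81.91154479980469
collar top [[0.5168 0.4018 0.101 ]]
tip [[ 0.6443 -0.2177  0.075 ]] side [319.3, 291.8]
tray corners z.006 front [[ 0.3953 -0.2056  0.006 ]
 [ 0.3938 -0.4793  0.006 ]] back z.024 [[ 0.5917 -0.2057  0.024 ]
 [ 0.5873 -0.4783  0.024 ]]
[[-0.9309  0.3652  0.    ]
 [ 0.3652  0.9309  0.    ]
 [ 0.      0.     -1.    ]]
```

View pics/sw.png

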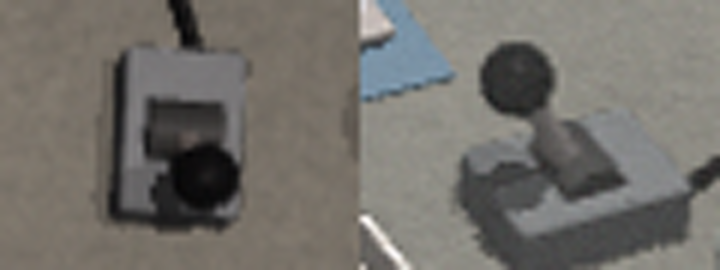

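```bash
python3 - <<'E'
from h import *
from scipy.optimize import least_squares
np.set_printoptions(precision=4,suppress=True)
a=np.linspace(0,2*np.pi,361)
circ=lambda x,y,z,r:np.c_[x+r*np.cos(a),y+r*np.sin(a),0*a+z]
def res(p):
    q=proj("side",circ(*p,.235,.0445)); return [q[:,0].min()-291.8,q[:,0].max()-330.2,q[:,1].max()-167.8]
for x0 in([.6,.18],[.62,.2],[.58,.16]):
    s=least_squares(res,x0); print(s.x,s.fun)
S=s.x
uc=356.2
g=np.radians(np.arange(-180,180,.25))
def colat(th):
    x,y=S+.18*np.array([np.cos(th),np.sin(th)]); L=proj("side",np.c_[[x]*40,[y]*40,np.linspace(0,.3,40)]); return np.interp(180,L[::-1,1],L[::-1,0])
e=np.array([colat(t)-uc for t in g]); i=np.nonzero(np.diff(np.sign(e)))[0]; print("duct yaw",np.degrees(g[i])-35)
T=tri([[239,230]],[[292.6,155.7]])[0]; print("rib tri",T)
for z in(.235,.245,.255):
    for n,uv in(("short",[222.5,215.5]),("tall",[239,230])):
        d=plane("top",[uv],z)[0,:2]-S; print(z,n,np.hypot(*d),np.degrees(np.arctan2(*d[::-1])))
im=cv2.imread("pics/top0.png"); im2=cv2.imread("pics/side0.png")
for z in(.235,.26): 
    for c,i in(("top",im),("side",im2)): cv2.polylines(i,[np.round(proj(c,circ(*S,z,.0445))*16).astype(int).reshape(-1,1,2)],True,(0,255,255),1,cv2.LINE_AA,4)
r=lambda i,k:cv2.resize(i,None,fx=k,fy=k,interpolation=cv2.INTER_CUBIC)
A=r(im[180:260,195:295],4); B=r(im2[110:190,270:370],4); C=r(im2[300:460,295:465],2.35)
cv2.imwrite("pics/f.png",np.vstack([np.hstack([A,B])[:280],]+[np.hstack([C[:310,:400],r(im[180:258,395:495],4)[:310,:400]])]))
E
```

```text
[0.5934 0.1741] [ 0.8367 -0.8339  0.0968]
[0.5934 0.1741] [ 0.8367 -0.8339  0.0968]
[0.5934 0.1741] [ 0.8367 -0.8339  0.0968]
duct yaw [-115.75  -11.5 ]
rib tri [0.5481 0.1791 0.2529]
0.235 short 0.04304210204596198 107.66030140531743
0.235 tall 0.043331592449623375 170.36872589796386
0.245 short 0.04205315308678818 110.45441942508032
0.245 tall 0.04448385451118184 172.3122740108988
0.255 short 0.041168876875910455 113.37578049551317
0.255 tall 0.04568468689854583 174.15567973109387
```

View pics/f.png

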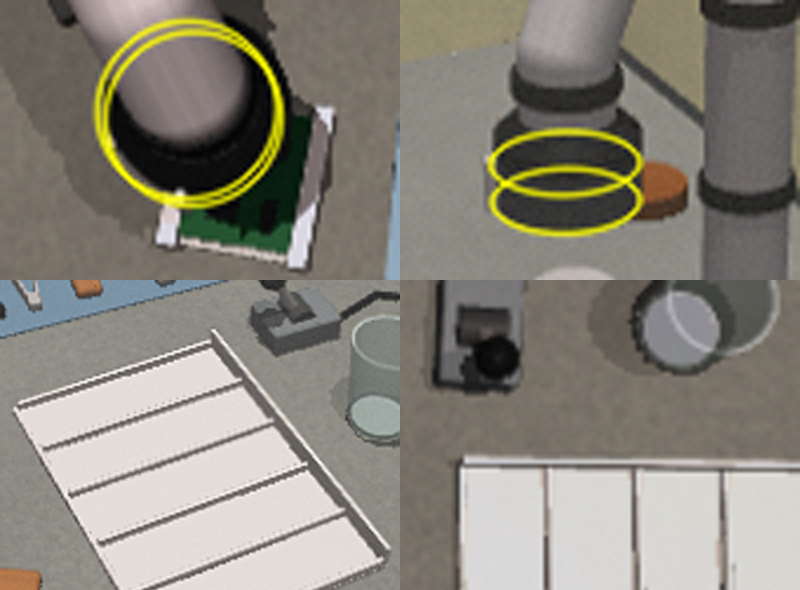

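```bash
python3 - <<'E'
import cv2,numpy as np
im=cv2.imread("pics/top0.png"); im2=cv2.imread("pics/side0.png")
g=lambda i:(255*(i/255.)**.4).astype(np.uint8)
A=cv2.resize(g(im[190:240,210:260]),None,fx=8,fy=8,interpolation=cv2.INTER_NEAREST);B=cv2.resize(g(im2[130:180,285:335]),None,fx=8,fy=8,interpolation=cv2.INTER_NEAREST)
cv2.imwrite("pics/g.png",np.hstack([A,B]))
E
```

```text
(no output)
```

View pics/g.png

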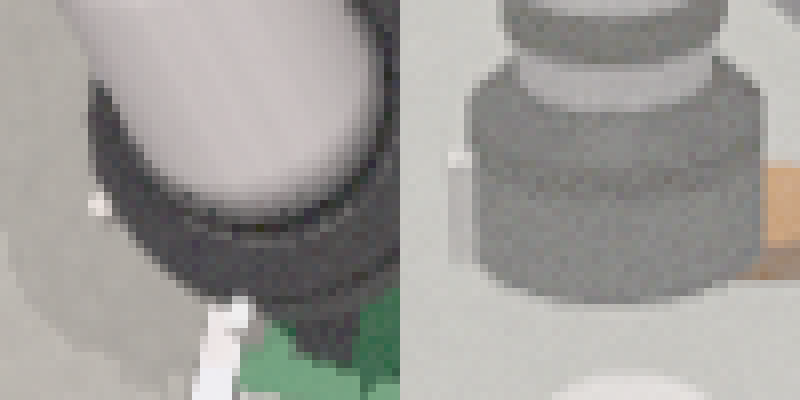

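```bash
python3 - <<'E'
from h import *
from scipy.optimize import least_squares
np.set_printoptions(precision=4,suppress=True)
a=np.linspace(0,2*np.pi,361)
circ=lambda x,y,z,r:np.c_[x+r*np.cos(a),y+r*np.sin(a),0*a+z]
tp=np.array([[145,245],[200,293],[265,306],[330,301]])/8+[210,190]
X=plane("top",tp,.235)[:,:2]
def rs(p): q=proj("side",circ(*p,.235,.0445)); return [(q[:,0].min()+q[:,0].max())/2-312.4,q[:,1].max()-167.9]
def rt(p): return list((np.hypot(*(X-p).T)-.0445)*450)
for f in(rs,rt,lambda p:rs(p)+rt(p)):
    s=least_squares(f,[.6,.17]); print(s.x,s.fun)
S=s.x
g=np.radians(np.arange(-60,100,.25))
def colat(th):
    x,y=S+.18*np.array([np.cos(th),np.sin(th)]); L=proj("side",np.c_[[x]*40,[y]*40,np.linspace(0,.3,40)]); return np.interp(180,L[::-1,1],L[::-1,0])
e=np.array([colat(t)-356.2 for t in g]); i=np.nonzero(np.diff(np.sign(e)))[0]; print("duct yaw",np.degrees(g[i])-35)
for z in(.24,.255):
    for n,uv in(("short",[222.25,215.6]),("tall",[239.2,229.2])):
        d=plane("top",[uv],z)[0,:2]-S; print(z,n,np.hypot(*d),np.degrees(np.arctan2(*d[::-1])))
tip=plane("top",[[419,199.4]],.075)[0]; b=plane("top",np.array([[125,45],[245,55],[118,215],[240,225]])/6+[385,170],.025)
print("switch tip",tip,"box",b[:,:2],b.mean(0), "side tip",plane("side",np.array([[155,78]])/6+[385,285],.075))
c=manip.sense(); print(c["time_s"])
E
```

```text
[0.5964 0.1726] [-0. -0.]
[0.5981 0.1696] [-0.1405  0.3025 -0.211   0.03  ]
[0.5978 0.1705] [ 0.8784  0.2427 -0.5268  0.0102 -0.3743  0.0162]
duct yaw [-9.25]
0.24 short 0.04801996752779438 112.66813522616309
0.24 tall 0.04723947113398534 167.99982839052976
0.255 short 0.0468377733343784 116.58487072793929
0.255 tall 0.048913309736112145 170.73064818293653
switch tip [ 0.6443 -0.2177  0.075 ] box [[ 0.7084 -0.1972]
 [ 0.7042 -0.2462]
 [ 0.6381 -0.1929]
 [ 0.634  -0.2424]] [ 0.6712 -0.2197  0.025 ] side tip [[ 0.6449 -0.2154  0.075 ]]
1.95
```

```bash
cat >> h.py <<'E'
def go(x,y,z,th):
    "print turn, then shift (mm) in turned tool axes"
    s=manip.sense(); R=Ro.from_rotvec(s["ee_rot"]).as_matrix(); now=np.degrees(np.arctan2(R[1,1],R[0,1]))
    d=(th-now+180)%360-180; a=np.radians(th); w=(np.array([x,y,z])-s["ee_pos"])*1000
    print("now",np.round(s["ee_pos"],4),"th",round(now,1),"tilt",np.round(np.degrees(np.arccos(-R[2,2])),2),"t",s["time_s"],"g",round(s["grip_width"]*1000,1),"F",np.round(s["ft_force"],1),"j6",round(s["joints"][5],2))
    print("turn",round(-d,1),"shift",np.round([-np.sin(a)*w[0]+np.cos(a)*w[1],np.cos(a)*w[0]+np.sin(a)*w[1],-w[2]],1))
E
python3 -c "
from h import *
go(.4165,.3425,.027,117.8)"
```

```text
now [0.2191 0.5586 0.2377] th 68.6 tilt 0.0 t 1.95 g 93.0 F [-0.1  0.1  0.3] j6 -0.09
turn -49.2 shift [ -73.9 -283.2  210.7]
```

```bash
python3 -m crank '[60,0,0,0,-10, 60,0,0,0,-10, 60,0,0,0,-10, 60,0,0,0,-10, 60,0,0,0,-9.2]' && python3 -m crank '[60,-15,-50,0,0, 60,-15,-50,0,0, 60,-15,-50,0,0, 60,-15,-50,0,0, 60,-14,-50,0,0]' && python3 -m crank '[60,0,-33,30,0, 60,0,0,40,0, 60,0,0,40,0, 60,0,0,0,0]' && python3 -c "
from h import *
go(.4165,.3425,.027,117.8)
cv2.imwrite('pics/g1.png',np.hstack([cv2.resize(manip.camera('top')[240:340,110:230],(400,333)),cv2.resize(manip.camera('side')[150:250,190:310],(400,333))]))"
```

```text
time_s: 2.58
ee_pos: [0.2191, 0.5586, 0.2376]
ee_rot: [0.763, -3.048, 0.0]
ft_force: [0.1, 0.4, 0.4]
grip_width: 0.0603
time_s: 3.2
ee_pos: [0.4021, 0.3706, 0.2378]
ee_rot: [-0.754, 3.049, 0.0]
ft_force: [0.5, -0.4, 0.0]
grip_width: 0.0601
time_s: 3.7
ee_pos: [0.4142, 0.341, 0.1241]
ee_rot: [0.752, -3.043, 0.004]
ft_force: [-0.3, -0.2, 0.6]
grip_width: 0.0599
now [0.4142 0.341  0.1241] th 117.8 tilt 0.41 t 3.7 g 59.9 F [-0.3 -0.2  0.6] j6 -1.46
turn -0.0 shift [-2.8  0.3 97.1]
```

View pics/g1.png

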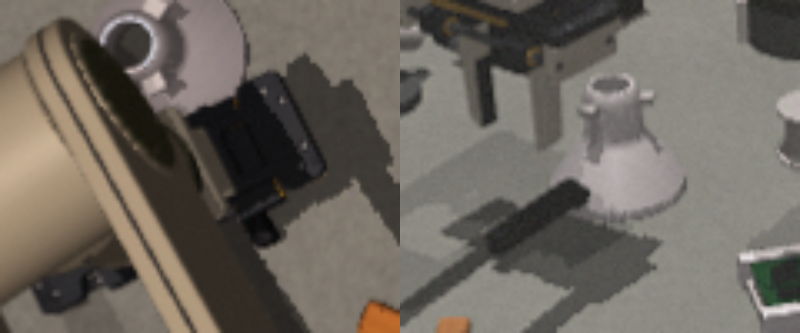

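The fingers straddle the handle, seen in the side half at (490,245) to (585,190). I'll descend and grip.

```bash
python3 -m crank '[60,-2,0,40,0, 60,0,0,35,0, 60,0,0,20,0, 60,0,0,0,0]' 60 && python3 -c "
from h import *
go(.4165,.3425,.027,117.8)" && python3 -m crank '[0,0,0,0,0, 0,0,0,0,0, 0,0,0,0,0, 0,0,0,0,0]' 60 && python3 -m crank '[0,0,0,-20,0, 0,0,0,-40,0, 0,0,0,-40,0, 0,0,0,0,0, 0,0,0,0,0]' && python3 -c "
from h import *
go(.4165,.3425,.127,117.8)
np.set_printoptions(precision=4,suppress=True)
for c in P: cv2.imwrite('pics/L%s.png'%c,manip.camera(c))
a=cv2.imread('pics/Ltop.png');b=cv2.imread('pics/Lside.png')
cv2.imwrite('pics/g2.png',np.hstack([cv2.resize(a[220:320,100:220],(480,400),interpolation=2),cv2.resize(b[140:240,200:280],(320,400),interpolation=2)]))"
```

```text
time_s: 4.3
ee_pos: [0.4184, 0.344, 0.0333]
ee_rot: [-0.755, 3.05, -0.0]
ft_force: [-0.6, -0.5, 0.2]
grip_width: 0.06
now [0.4184 0.344  0.0333] th 117.8 tilt 0.0 t 4.3 g 60.0 F [-0.6 -0.5  0.2] j6 -1.46
turn 0.0 shift [ 2.4 -0.4  6.3]
time_s: 4.8
ee_pos: [0.4184, 0.3438, 0.0331]
ee_rot: [-0.754, 3.049, 0.0]
ft_force: [-0.2, 0.1, -0.5]
grip_width: 0.0246
time_s: 5.42
ee_pos: [0.4176, 0.3432, 0.1314]
ee_rot: [0.754, -3.048, 0.001]
ft_force: [-0.2, 0.5, -2.3]
grip_width: 0.0152
now [0.4176 0.3432 0.1314] th 117.8 tilt 0.09 t 5.425 g 15.2 F [-0.2  0.5 -2.3] j6 -1.46
turn -0.0 shift [ 1.3 -0.1  4.4]
```

View pics/g2.png

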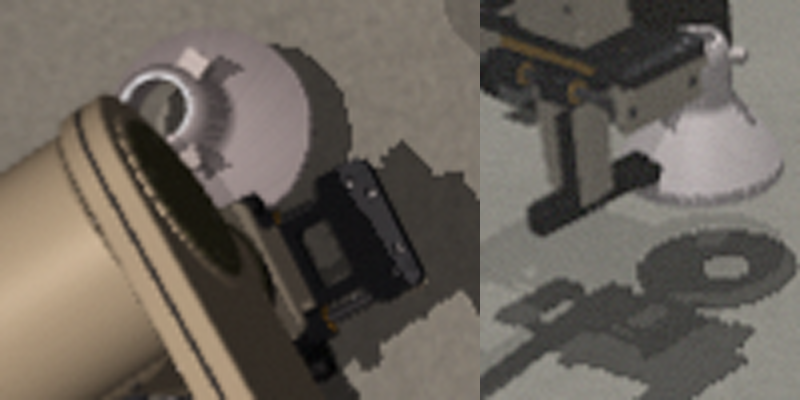

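The hood is lifted in the grip and looks upright. I'll measure its pose from the mouth outline.

```bash
cat >> h.py <<'E'
def fithood(tp,sp,g0):
    "fit centre x,y,z of mouth circle from edge pixels"
    from scipy.optimize import least_squares
    a=np.linspace(0,2*np.pi,721)
    def f(p):
        r=[]
        for c,pts in(("top",tp),("side",sp)):
            q=proj(c,np.c_[p[0]+.058*np.cos(a),p[1]+.058*np.sin(a),0*a+p[2]])
            ctr=q.mean(0)
            for e in np.atleast_2d(pts):
                i=np.argmin(np.hypot(*(q-e).T)); r.append(np.hypot(*(e-ctr))-np.hypot(*(q[i]-ctr)))
        return r
    return least_squares(f,g0,loss="soft_l1",diff_step=1e-3)
E
python3 - <<'E'
from h import *
np.set_printoptions(precision=4,suppress=True)
tp=np.array([[290,70],[308,125],[295,175],[270,205]])/4+[100,220]
sp=np.array([[680-480,201],[700-480,203],[750-480,197],[783-480,165]])/4+[200,140]
s=fithood(tp,sp,[.52,.40,.1]); print(s.x,s.fun)
t=np.array([157,104])/4+[100,220]; print("collar top",plane("top",[t],s.x[2]+.101))
p=manip.sense()["ee_pos"]; d=s.x-p; print(d, np.hypot(*d[:2]),np.degrees(np.arctan2(d[1],d[0])))
E
```

```text
[0.5203 0.4003 0.0856] [-0.0086  0.1641  0.0643 -0.0439 -0.3801 -0.0443  0.7365 -0.2499]
collar top [[0.5236 0.3968 0.1866]]
[ 0.1033  0.0575 -0.0448] 0.11821369548153537 29.104869261923326
```

The hood was caught low in the jaws because the fingers were still closing as I lifted. I'll put it back down and re-grip.

```bash
python3 -m crank '[0,0,0,40,0, 0,0,0,35,0, 0,0,0,5,0, 0,0,0,0,0]' 60 && python3 -m crank '[40,0,0,3,0, 40,0,0,0,0, 40,0,0,0,0, 40,0,0,10,0, 40,0,0,5,0]' && python3 -c "
from h import *
go(.4165,.3425,.027,117.8)"
```

```text
time_s: 6.02
ee_pos: [0.4178, 0.3433, 0.0523]
ee_rot: [0.754, -3.048, 0.001]
ft_force: [0.8, -0.4, -1.2]
grip_width: 0.0154
time_s: 6.65
ee_pos: [0.4178, 0.3433, 0.0337]
ee_rot: [0.754, -3.049, 0.001]
ft_force: [0.6, -0.7, 0.0]
grip_width: 0.0401
now [0.4178 0.3433 0.0337] th 117.8 tilt 0.05 t 6.65 g 40.1 F [ 0.6 -0.7  0. ] j6 -1.46
turn -0.0 shift [ 1.6 -0.1  6.7]
```

```bash
python3 -m crank '[40,0,0,7,0, 40,0,0,0,0, 0,0,0,0,0, 0,0,0,0,0, 0,0,0,0,0]' 60 && python3 -m crank '[0,0,0,0,0, 0,0,0,0,0, 0,0,0,0,0]' 60 && python3 -m crank '[0,0,0,-20,0, 0,0,0,-40,0, 0,0,0,-40,0, 0,0,0,0,0, 0,0,0,0,0]' && python3 -c "
from h import *
go(.597,.171,.2,22)
cv2.imwrite('pics/g3.png',np.hstack([cv2.resize(manip.camera('top')[220:320,100:220],(480,400),interpolation=2),cv2.resize(manip.camera('side')[140:240,200:280],(320,400),interpolation=2)]))"
```

```text
time_s: 7.28
ee_pos: [0.4184, 0.3438, 0.0279]
ee_rot: [-0.754, 3.049, 0.0]
ft_force: [-0.3, 0.8, 0.1]
grip_width: 0.0155
time_s: 7.65
ee_pos: [0.4184, 0.3438, 0.0279]
ee_rot: [-0.754, 3.049, 0.0]
ft_force: [-0.5, 0.2, 2.1]
grip_width: 0.0155
time_s: 8.28
ee_pos: [0.4175, 0.3431, 0.1263]
ee_rot: [0.754, -3.048, 0.001]
ft_force: [-0.2, 0.3, -2.3]
grip_width: 0.0153
now [0.4175 0.3431 0.1263] th 117.8 tilt 0.11 t 8.275 g 15.3 F [-0.2  0.3 -2.3] j6 -1.46
turn 95.8 shift [-226.8  101.9  -73.7]
```

View pics/g3.png

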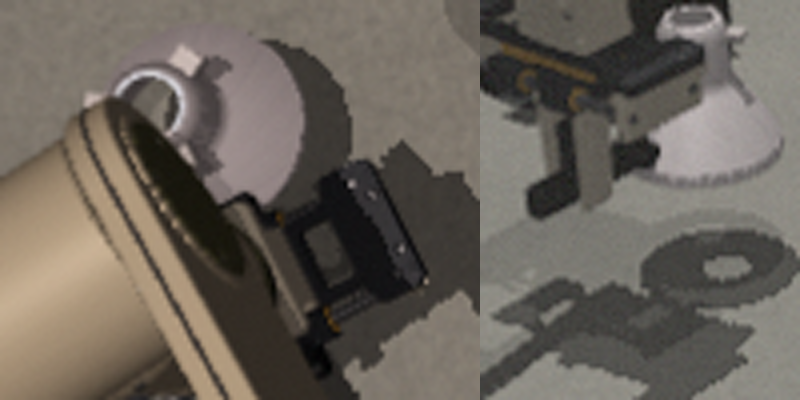

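The grip is now deep on the bar and the hood is level. Measuring where the hood sits relative to the TCP.

```bash
python3 - <<'E'
from h import *
np.set_printoptions(precision=4,suppress=True)
tp=np.array([[278,50],[304,112],[295,165],[270,202]])/4+[100,220]
sp=np.array([[680-480,184],[705-480,185],[750-480,178],[783-480,147]])/4+[200,140]
s=fithood(tp,sp,[.52,.40,.1]); print(s.x,s.fun)
p=manip.sense()["ee_pos"]; d=s.x-p; print(d, np.hypot(*d[:2]),np.degrees(np.arctan2(d[1],d[0])))
print("collar",plane("top",[np.array([152,99])/4+[100,220]],p[2]-.026+.101))
# targets: hood at S, grip offset r along handle dir
S=np.array([.597,.171])
for hd in(112,170.5):
    print(hd,S+.119*np.array([np.cos(np.radians(hd)),np.sin(np.radians(hd))]))
E
```

```text
[0.5209 0.3977 0.1008] [ 0.5977 -0.2332 -0.2417  0.3046 -0.165   0.0411  0.4042 -0.5339]
[ 0.104   0.0549 -0.0245] 0.11761482098127009 27.84469650162076
collar [[0.5248 0.3952 0.2003]]
112 [0.5524 0.2813]
170.5 [0.4796 0.1906]
```

```bash
python3 -m crank '[0,0,0,0,9.6, 0,0,0,0,9.6, 0,0,0,0,9.6, 0,0,0,0,9.6, 0,0,0,0,9.6]' && python3 -m crank '[0,0,0,0,9.6, 0,0,0,0,9.6, 0,0,0,0,9.6, 0,0,0,0,9.6, 0,0,0,0,9.4]' && python3 -m crank '[0,0,0,0,0]' && python3 -c "
from h import *
go(.5526,.2809,.1263,22)"
```

```text
time_s: 9.0
ee_pos: [0.4172, 0.343, 0.1256]
ee_rot: [-0.56, -3.089, 0.003]
ft_force: [0.0, -0.9, -1.9]
grip_width: 0.0157
time_s: 9.62
ee_pos: [0.4173, 0.343, 0.1256]
ee_rot: [-1.764, -2.598, 0.004]
ft_force: [0.4, 0.5, -1.4]
grip_width: 0.0157
time_s: 9.75
ee_pos: [0.4174, 0.3431, 0.1259]
ee_rot: [-1.755, -2.604, 0.004]
ft_force: [0.0, -1.0, -2.8]
grip_width: 0.0157
now [0.4174 0.3431 0.1259] th 22.0 tilt 0.15 t 9.75 g 15.7 F [ 0.  -1.  -2.8] j6 0.21
turn 0.0 shift [-108.3  102.    -0.4]
```

```bash
python3 -m crank '[0,-28,25,0,0, 0,-28,25,0,0, 0,-26,26,0,0, 0,-26,26,0,0, 0,0,0,0,0]' && python3 -m crank '[0,0,0,0,0]' && python3 -c "
from h import *
go(.5526,.2809,.1263,22)
a=manip.camera('top');b=manip.camera('side');cv2.imwrite('pics/Mt.png',a);cv2.imwrite('pics/Ms.png',b)
cv2.imwrite('pics/g4.png',np.hstack([cv2.resize(a[160:280,170:290],(400,400),interpolation=2),cv2.resize(b[120:240,240:360],(400,400),interpolation=2)]))"
```

```text
time_s: 10.38
ee_pos: [0.5547, 0.2801, 0.1265]
ee_rot: [-1.755, -2.605, 0.001]
ft_force: [-0.3, -0.1, -1.8]
grip_width: 0.0156
time_s: 10.5
ee_pos: [0.5524, 0.2816, 0.1265]
ee_rot: [-1.754, -2.605, 0.002]
ft_force: [-0.0, 0.3, -1.7]
grip_width: 0.0155
now [0.5524 0.2816 0.1265] th 22.1 tilt 0.12 t 10.5 g 15.5 F [-0.   0.3 -1.7] j6 0.0
turn 0.1 shift [-0.7 -0.   0.2]
```

View pics/g4.png

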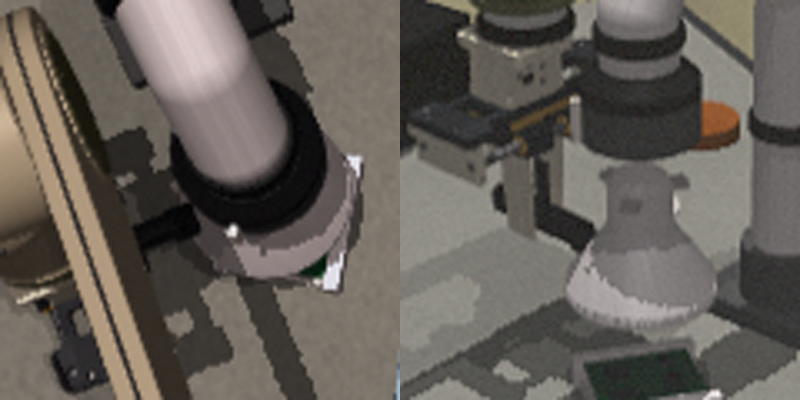

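```bash
python3 - <<'E'
from h import *
np.set_printoptions(precision=4,suppress=True)
k=400/120
tp=np.array([[352,200],[330,245],[300,268],[265,277],[230,268]])/k+[170,160]
sp=np.array([[600-400-26,305],[600-400,320],[650-400,327],[700-400,313],[715-400,290]])/k+[240,120]
s=fithood(tp,sp,[.597,.171,.1]); print(s.x,s.fun)
# expected from grasp
p=manip.sense()["ee_pos"]; a=np.radians(112); print("kin",p[:2]-.1185*np.array([np.cos(a),np.sin(a)]))
E
```

```text
[0.5969 0.1748 0.103 ] [ 0.571  -0.3181 -0.2951  0.0719 -0.4337  0.1083 -0.0627  0.1294 -0.0096
 -1.2998]
kin [0.5965 0.1722]
```

```bash
python3 -m crank '[0,-1,-0.5,-15,0, 0,0,0,-15,0, 0,0,0,0,0]' && python3 -m crank '[0,0,0,-6,0, 0,0,0,-6,0, 0,0,0,0,0]' && python3 -m crank '[0,0,0,-5,0, 0,0,0,0,0]' && python3 -m crank '[0,0,0,-5,0, 0,0,0,0,0]' && python3 -c "
from h import *
go(.5526,.2809,.1845,22)"
```

```text
time_s: 10.98
ee_pos: [0.5546, 0.2814, 0.1609]
ee_rot: [1.755, 2.602, 0.007]
ft_force: [-0.4, 0.1, -1.8]
grip_width: 0.0153
time_s: 11.35
ee_pos: [0.5533, 0.2805, 0.17]
ee_rot: [1.757, 2.604, 0.0]
ft_force: [-0.8, -0.8, -2.5]
grip_width: 0.0157
time_s: 11.6
ee_pos: [0.553, 0.2803, 0.1748]
ee_rot: [-1.758, -2.604, 0.001]
ft_force: [-2.5, -1.5, -2.0]
grip_width: 0.016
time_s: 11.85
ee_pos: [0.5533, 0.2803, 0.1801]
ee_rot: [1.757, 2.604, -0.0]
ft_force: [-1.2, -4.1, -1.5]
grip_width: 0.0155
now [0.5533 0.2803 0.1801] th 22.0 tilt 0.02 t 11.85 g 15.5 F [-1.2 -4.1 -1.5] j6 0.0
turn -0.0 shift [ 0.8 -0.5 -4.4]
```

Lugs are going through the gaps with only light side force. Raising a bit further, easing in -y.

```bash
python3 -m crank '[0,-1.5,-0.5,-2,0, 0,0,0,-2,0, 0,0,0,0,0]' && python3 -c "
from h import *
go(.5526,.2809,.1845,22)
b=manip.camera('side');np.save('/tmp/b.npy',b)
h=sil('side','hood')
print([ (round(r['p'],2),r['at'],np.nonzero(r['region'])[0].max()) for r in h[:2]])"
```

```text
time_s: 12.22
ee_pos: [0.5536, 0.2791, 0.1842]
ee_rot: [1.757, 2.604, 0.001]
ft_force: [-0.6, -1.7, -1.3]
grip_width: 0.0157
now [0.5536 0.2791 0.1842] th 22.0 tilt 0.06 t 12.225 g 15.7 F [-0.6 -1.7 -1.3] j6 0.0
turn -0.0 shift [ 2.1 -0.2 -0.3]
[(0.74, [353.4, 278.2], np.int64(300)), (0.68, [310.6, 180.9], np.int64(199))]
```

```bash
cat >> h.py <<'E'
def hood(r=.1185):
    s=manip.sense(); R=Ro.from_rotvec(s["ee_rot"]).as_matrix(); ph=np.degrees(np.arctan2(R[1,0],R[0,0]))
    print("handle dir",round(ph,1),"hood ctr",np.round(s["ee_pos"][:2]-r*R[:2,0],4),"z",round(s["ee_pos"][2],4),"F",np.round(s["ft_force"],1),"M",np.round(s["moment"],2),"g",round(s["grip_width"]*1e3,1))
E
python3 -m crank '[0,-0.6,-12.4,0,-6, 0,-0.6,-12.4,0,-6, 0,0,0,0,0]' && python3 -c "
from h import *
hood()" && python3 -m crank '[0,-0.6,-12.4,0,-6, 0,-0.6,-12.4,0,-6, 0,0,0,0,0]' && python3 -c "
from h import *
hood()"
```

```text
time_s: 12.7
ee_pos: [0.5312, 0.2667, 0.1837]
ee_rot: [1.474, 2.773, -0.001]
ft_force: [0.7, -3.4, -2.0]
grip_width: 0.0158
handle dir 124.0 hood ctr [0.5975 0.1684] z 0.1837 F [ 0.7 -3.4 -2. ] M [-0.16  0.04 -0.24] g 15.8
time_s: 13.08
ee_pos: [0.5124, 0.2517, 0.1842]
ee_rot: [1.179, 2.911, 0.001]
ft_force: [-0.7, 0.9, -0.5]
grip_width: 0.0161
handle dir 135.9 hood ctr [0.5975 0.1693] z 0.1842 F [-0.7  0.9 -0.5] M [-0.01  0.07  0.  ] g 16.1
```

Rotation is smooth and the centre is steady. Continuing towards the stops.

```bash
python3 -m crank '[0,-0.6,-12.4,0,-6, 0,-0.6,-12.4,0,-6, 0,0,0,0,0]' && python3 -m crank '[0,-0.6,-12.4,0,-6, 0,0,0,0,0]' && python3 -c "
from h import *
hood()" && python3 -m crank '[0,-0.6,-12.4,0,-6, 0,0,0,0,0]' && python3 -c "
from h import *
hood()" && python3 -m crank '[0,-0.2,-8.2,0,-4, 0,0,0,0,0]' && python3 -c "
from h import *
hood()"
```

```text
time_s: 13.45
ee_pos: [0.4972, 0.2324, 0.184]
ee_rot: [0.871, 3.018, 0.001]
ft_force: [-1.4, 0.5, -0.4]
grip_width: 0.0155
time_s: 13.7
ee_pos: [0.4912, 0.2216, 0.1839]
ee_rot: [0.713, 3.059, 0.001]
ft_force: [-0.3, 1.0, -0.9]
grip_width: 0.0157
handle dir 153.7 hood ctr [0.5975 0.1692] z 0.1839 F [-0.3  1.  -0.9] M [0.04 0.01 0.03] g 15.7
time_s: 13.95
ee_pos: [0.4864, 0.2102, 0.1839]
ee_rot: [0.553, 3.092, 0.001]
ft_force: [0.2, 0.5, -0.1]
grip_width: 0.0156
handle dir 159.7 hood ctr [0.5975 0.1691] z 0.1839 F [ 0.2  0.5 -0.1] M [-0.   -0.09  0.05] g 15.6
time_s: 14.2
ee_pos: [0.4838, 0.2025, 0.1839]
ee_rot: [0.445, 3.109, 0.001]
ft_force: [-0.1, -1.1, 0.5]
grip_width: 0.0156
handle dir 163.7 hood ctr [0.5975 0.1693] z 0.1839 F [-0.1 -1.1  0.5] M [-0.03 -0.11  0.01] g 15.6
```

```bash
for i in 1; do python3 -m crank '[0,-0.2,-6.2,0,-3, 0,0,0,0,0]'; done | tail -2 && python3 -c "
from h import *
hood()" && python3 -m crank '[0,-0.1,-4.1,0,-2, 0,0,0,0,0]' | tail -2 && python3 -c "
from h import *
hood()" && python3 -m crank '[0,-0.1,-4.1,0,-2, 0,0,0,0,0]' |tail -2 && python3 -c "
from h import *
hood()"
```

```text
ft_force: [-0.1, -1.2, 0.6]
grip_width: 0.0154
handle dir 166.8 hood ctr [0.5975 0.1693] z 0.1838 F [-0.1 -1.2  0.6] M [-0.06 -0.1   0.04] g 15.4
ft_force: [-2.3, -1.2, -0.2]
grip_width: 0.0157
handle dir 168.8 hood ctr [0.5972 0.1694] z 0.1836 F [-2.3 -1.2 -0.2] M [-0.09  0.05 -0.02] g 15.7
ft_force: [-2.2, -0.3, 0.8]
grip_width: 0.0156
handle dir 170.8 hood ctr [0.5971 0.1693] z 0.1836 F [-2.2 -0.3  0.8] M [-0.01  0.13 -0.51] g 15.6
```

```bash
python3 -m crank '[0,-0.1,-4.1,0,-2, 0,0,0,0,0]' |tail -2 && python3 -c "
from h import *
hood()" && python3 -m crank '[0,0,2,0,1, 0,0,0,2,0, 0,0,0,2,0, 0,0,0,0,0]' |tail -2 && python3 -c "
from h import *
hood()"
```

```text
ft_force: [-2.6, 3.7, -0.7]
grip_width: 0.0155
handle dir 172.8 hood ctr [0.5971 0.1699] z 0.1835 F [-2.6  3.7 -0.7] M [ 0.57  0.27 -0.82] g 15.5
ft_force: [-4.4, -2.8, 10.9]
grip_width: 0.0155
handle dir 171.9 hood ctr [0.5984 0.1693] z 0.1814 F [-4.4 -2.8 10.9] M [-0.31  0.26 -0.45] g 15.5
```

At the stop and resting on the ledges. Relieving and releasing.

```bash
python3 -m crank '[0,0,0,-1,0, 24,0,0,0,0, 24,0,0,0,0, 24,0,0,0,0, 24,0,0,0,0]' |tail -2 && python3 -c "
from h import *
hood()" && python3 -m crank '[50,0,0,0,0, 50,0,0,0,0, 50,0,0,-15,0, 50,0,0,-25,0, 50,0,0,-25,0]' && python3 -m crank '[50,50,0,0,0, 50,40,0,0,0, 50,0,0,0,0]' && python3 -c "
from h import *
go(.6445-.07,-.2165,.2,87)
b=manip.camera('side');a=manip.camera('top')
cv2.imwrite('pics/g5.png',np.hstack([cv2.resize(a[160:280,170:290],(400,400),interpolation=2),cv2.resize(b[120:240,240:360],(400,400),interpolation=2)]))"
```

```text
ft_force: [-0.0, 0.9, 0.5]
grip_width: 0.024
handle dir 172.0 hood ctr [0.5973 0.1694] z 0.1804 F [-0.   0.9  0.5] M [ 0.05 -0.01 -0.05] g 24.0
time_s: 16.95
ee_pos: [0.4801, 0.186, 0.2475]
ee_rot: [0.22, 3.133, 0.0]
ft_force: [-0.1, 0.8, -0.3]
grip_width: 0.0499
time_s: 17.32
ee_pos: [0.3895, 0.199, 0.247]
ee_rot: [0.217, 3.133, 0.002]
ft_force: [-0.3, -0.1, 0.2]
grip_width: 0.0499
now [0.3895 0.199  0.247 ] th 82.1 tilt 0.1 t 17.325 g 49.9 F [-0.3 -0.1  0.2] j6 -1.08
turn -4.9 shift [-206.5 -405.3   47. ]
```

View pics/g5.png

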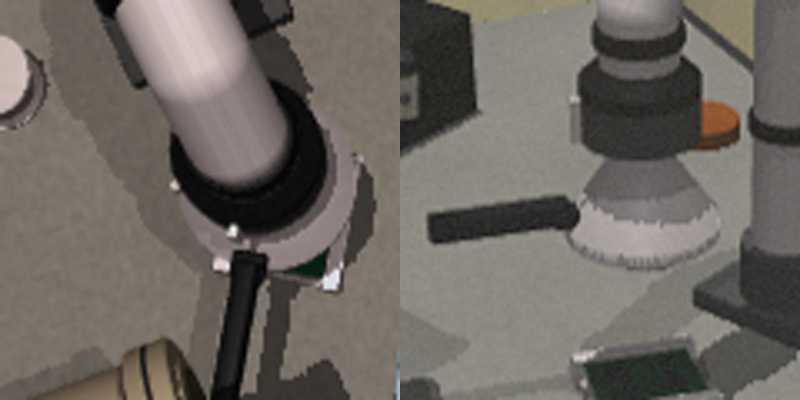

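The hood hangs locked: the handle is under the tall rib and the fingers are clear. Now the switch.

```bash
python3 -m crank '[0,0,0,0,-4.6, 0,-20,-50,0,0, 0,-20,-50,0,0, 0,-25,-50,0,0, 0,-25,-50,0,0]' 20 |sed -n 2p && python3 -m crank '[0,-28,-50,0,0, 0,-28,-50,0,0, 0,-28,-50,0,0, 0,-28,-50,0,0, 0,0,0,0,0]' | sed -n 2p&& python3 -c "
from h import *
go(.585,-.2165,.082,86.7)
a=manip.camera('side');print(tri([[419,199.4]],[np.array([155,78])/6+[385,285]]))
print(sil('side','fan_switch_tip')[0]['at'])"
```

```text
ee_pos: [0.4702, -0.009, 0.2462]
ee_pos: [0.5693, -0.2174, 0.2436]
now [ 0.5693 -0.2174  0.2436] th 86.3 tilt 0.13 t 18.675 g 0.4 F [-0.9  0.7  0.3] j6 -1.95
turn -0.4 shift [-15.6   1.8 161.6]
[[ 0.6437142  -0.21726553  0.07690953]]
[415.0, 296.8]
```

```bash
python3 -m crank '[0,0,0,50,0, 0,0,0,50,0, 0,0,0,40,0, 0,0,0,22,0, 0,0,0,0,0]' |sed -n 2p && python3 -m crank '[0,-25,0,0,0, 0,-20,0,0,0, 0,-20,0,0,0, 0,-15,0,0,0, 0,0,0,0,0]' | sed -n 2,4p&& python3 -m crank '[0,-12,0,0,0, 0,-10,0,0,0, 0,0,0,0,0]'|sed -n 2,4p; python3 -c "
from h import *
go(.681,-.2175,.08,86.7)"
```

```text
ee_pos: [0.5673, -0.2111, 0.082]
ee_pos: [0.6503, -0.2174, 0.0861]
ee_rot: [0.092, 3.137, -0.002]
ft_force: [0.3, -0.1, 0.3]
ee_pos: [0.6711, -0.2189, 0.0843]
ee_rot: [0.093, 3.139, -0.001]
ft_force: [0.1, -0.1, -0.3]
now [ 0.6711 -0.2189  0.0843] th 86.6 tilt 0.07 t 20.4 g 0.4 F [ 0.1 -0.1 -0.3] j6 -1.9
turn -0.1 shift [-9.8  1.9  4.3]
```

```bash
python3 -m crank '[0,-6,0,2,0, 0,-4,0,0,0, 0,0,0,0,0, 0,0,0,0,0]'|sed -n 2,4p; python3 -m crank '[0,30,0,0,0, 60,30,0,-40,0, 60,0,0,-50,0, 60,0,0,-50,0, 60,0,0,0,0]'|sed -n 2p;  python3 -c "
from h import *
a={c:manip.camera(c) for c in P}
r={c:sil(c,'fan_switch_tip')[:1] for c in P}
for c in P: print(c,[(d['p'],d['at'],d['region'].sum()) for d in r[c]])
print('expect on',proj('top',[[.7015,-.2205,.075]]),proj('side',[[.7015,-.2205,.075]]))
cv2.imwrite('pics/g6.png',np.hstack([cv2.resize(a['top'][150:230,380:460],(400,400),interpolation=2),cv2.resize(a['side'][270:350,380:460],(400,400),interpolation=2)]))
go(.661,-.022,.15,0)"
```

```text
ee_pos: [0.6803, -0.2195, 0.0813]
ee_rot: [-0.094, -3.14, -0.0]
ft_force: [-0.1, 0.3, -1.0]
ee_pos: [0.6235, -0.2172, 0.2289]
top [(0.42, [170.9, 183.6], np.int64(685))]
side [(0.55, [432.7, 289.6], np.int64(174))]
expect on [[419.57424075 175.44736281]] [[434.83077661 291.95785506]]
now [ 0.6199 -0.2156  0.22  ] th 86.6 tilt 0.13 t 21.725 g 51.9 F [ 0.4 -0.2 -0.9] j6 -1.92
turn 86.6 shift [193.6  41.1  70. ]
```

View pics/g6.png

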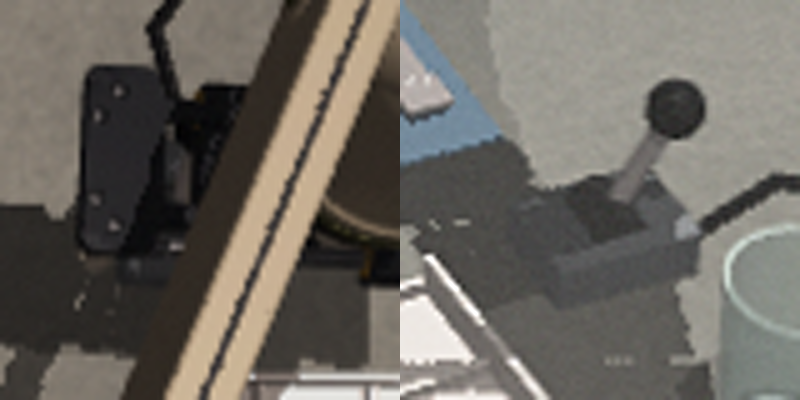

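The switch lever leans fully on: the ball is at side px (435.4,291.6) against an expected (434.8,292.0). Now the tools. I'll swing aside, turn the wrist and re-measure them all.

```bash
cat >> h.py <<'E'
def tools(names,cams=("top","side")):
    for c in cams:
        manip.camera(c)
        for n in names:
            for r in sil(c,n+"_mid")[:3]:
                x=axis(c,r["region"],.009); print(n,c,round(r["p"],2),np.round(r["at"]),np.round(x[0],4),np.round(x[1:],1))
E
python3 -m crank '[42,40,0,0,9.6, 42,40,0,0,9.6, 42,40,0,0,9.6, 42,40,0,0,9.6, 42,0,0,0,9.6]' 40|sed -n 2p && python3 -m crank '[42,0,0,0,9.6, 42,0,0,0,9.6, 42,0,0,0,9.6, 42,0,0,0,9.6, 42,0,0,0,0]'|sed -n 2p;python3 -c "
from h import *
go(.429,-.01,.1,0)
tools('brush spatula tweezers knife lever'.split())"
```

```text
ee_pos: [0.468, -0.1661, 0.2192]
ee_pos: [0.4701, -0.1675, 0.22]
now [ 0.4701 -0.1675  0.22  ] th 0.2 tilt 0.16 t 22.975 g 42.0 F [-0.3 -0.7 -0.4] j6 -0.45
turn 0.2 shift [157.5 -41.1 120. ]
brush top 0.59 [330. 247.] [ 0.5389 -0.0141] [ 78.5 170.1  30.8]
brush top 0.58 [251. 348.] [0.2956 0.18  ] [ 68.4 169.5  31.4]
spatula top 0.81 [331. 198.] [ 0.6608 -0.0218] [ 85.1 168.6  27.6]
tweezers top 0.6 [351. 277.] [ 0.4804 -0.0217] [ 79.3 146.8  27.7]
knife top 0.71 [338. 220.] [ 0.6024 -0.0347] [ 86.5 155.1  27.3]
knife top 0.33 [333. 255.] [ 0.5404 -0.0179] [ -4.6 290.5 206. ]
lever top 0.96 [331. 296.] [ 0.4278 -0.0095] [ 89.9 157.1  24.1]
brush side 0.81 [259. 425.] [ 0.2669 -0.3409] [-29.  169.3  37.6]
brush side 0.74 [327. 281.] [ 0.5374 -0.011 ] [ 77.1 179.2  32.9]
brush side 0.73 [203. 269.] [0.2945 0.1806] [ 68.4 184.4  31. ]
spatula side 0.98 [369. 271.] [ 0.6612 -0.0173] [ 84.6 176.7  33.5]
spatula side 0.62 [319. 291.] [ 0.5387 -0.0237] [ -4.9 291.2 210.3]
tweezers side 0.58 [303. 302.] [ 0.4796 -0.0235] [ 80.2 139.2  24.5]
knife side 0.93 [353. 282.] [ 0.6032 -0.0309] [ 83.8 162.6  29.8]
lever side 0.72 [283. 293.] [ 0.4271 -0.0077] [-89.2 167.   29.3]
lever side 0.16 [375. 268.] [ 0.6616 -0.0151] [ 86.1 177.6  32.8]
```

```bash
python3 -m crank '[42,50,-14,40,0, 42,50,-14,40,0, 42,57,-13,40,0, 42,0,0,20,0, 42,0,0,0,0]' 40|sed -n 2p && python3 -c "
from h import *
go(.428,-.0095,.0255,0)"
```

```text
ee_pos: [0.4308, -0.0216, 0.0886]
now [ 0.4308 -0.0216  0.0886] th 0.3 tilt 0.18 t 24.2 g 41.6 F [-0.3 -0.1  0.1] j6 -0.17
turn 0.3 shift [12.1 -2.8 63.1]
```

```bash
python3 -m crank '[42,12,-3,20,0, 42,0,0,20,0, 42,0,0,0,0]' |sed -n 2p && python3 -c "
from h import *
go(.428,-.0095,.0255,0)"
```

```text
ee_pos: [0.4289, -0.0108, 0.05]
now [ 0.4289 -0.0108  0.05  ] th 0.1 tilt 0.08 t 24.575 g 41.9 F [0.  0.4 1.2] j6 -0.15
turn 0.1 shift [ 1.3 -0.9 24.5]
```

```bash
python3 -m crank '[42,1,-1,15,0, 42,0,0,9.5,0, 42,0,0,0,0, 15,0,0,0,0, 15,0,0,0,0]' 40|sed -n 2p && python3 -m crank '[15,0,0,0,0, 15,0,0,0,0, 15,0,0,-20,0, 15,0,0,-30,0, 15,0,0,-30,0]' |sed -n 2,5p && python3 -c "
from h import *
go(.492,-.234,.12,-90.7)"
```

```text
ee_pos: [0.4286, -0.0094, 0.026]
ee_pos: [0.4278, -0.0093, 0.1062]
ee_rot: [-2.217, -2.225, 0.001]
ft_force: [0.4, 0.8, 0.2]
grip_width: 0.0255
now [ 0.4278 -0.0093  0.1062] th 0.2 tilt 0.04 t 25.825 g 25.5 F [0.4 0.8 0.2] j6 -0.14
turn 90.9 shift [ 66.9 223.9 -13.8]
```

```bash
python3 -m crank '[15,0,0,-5,10, 15,0,0,0,10, 15,0,0,0,10, 15,0,0,0,10, 15,0,0,0,10]'|sed -n 2p && python3 -m crank '[15,0,0,0,10, 15,0,0,0,10, 15,0,0,0,10, 15,0,0,0,10, 15,0,0,0,0.9]' |sed -n 2p && python3 -m crank '[15,16,48,0,0, 15,16,48,0,0, 15,16,48,0,0, 15,16,48,0,0, 15,3,32,0,0]' |sed -n 2p && python3 -m crank '[15,0,0,0,0]'|sed -n 2p && python3 -c "
from h import *
go(.492,-.234,.0325,-90.7)"
```

```text
ee_pos: [0.428, -0.0093, 0.1104]
ee_pos: [0.4281, -0.0093, 0.1104]
ee_pos: [0.4929, -0.2364, 0.1105]
ee_pos: [0.4923, -0.2361, 0.1104]
now [ 0.4923 -0.2361  0.1104] th -90.7 tilt 0.02 t 27.825 g 25.3 F [-0.1  0.3  0.4] j6 1.04
turn 0.0 shift [-0.3 -2.1 77.9]
```

```bash
python3 -m crank '[15,0,-2,40,0, 15,0,0,28,0, 15,0,0,10,0, 15,0,0,0,0, 34,0,0,0,0]'|sed -n 2,5p && python3 -m crank '[34,0,0,0,0, 36,0,0,0,0, 42,0,0,-30,0, 42,0,0,-50,0, 42,0,0,-50,0]' |sed -n 2,5p && python3 -c "
from h import *
tools(['lever','tweezers'])
go(.4804,-.0217,.1,-10.2)"
```

```text
ee_pos: [0.4935, -0.2325, 0.0341]
ee_rot: [3.14, -0.018, 0.003]
ft_force: [-0.0, 0.3, -0.1]
grip_width: 0.0312
ee_pos: [0.4921, -0.232, 0.164]
ee_rot: [-3.141, 0.02, 0.0]
ft_force: [0.9, 0.4, 0.4]
grip_width: 0.0419
tweezers top 0.74 [352. 272.] [ 0.4801 -0.0204] [ 82.3 148.3  26.6]
lever side 0.58 [347. 346.] [ 0.4933 -0.2273] [ -0.3 158.7  32.1]
tweezers side 0.59 [308. 296.] [ 0.4802 -0.0183] [ 78.9 157.2  28.4]
now [ 0.4918 -0.2318  0.1613] th -90.7 tilt 0.1 t 29.375 g 42.0 F [ 0.1 -0.5 -1. ] j6 1.05
turn -80.5 shift [204.7 -48.4  61.3]
```

```bash
python3 -m crank '[42,0,-45,0,0, 42,0,-45,0,0, 42,-6,-45,0,0, 42,-6,-45,0,0, 42,0,-31,0,0]'|sed -n 2p && python3 -m crank '[42,0,0,10,-10, 42,0,0,10,-10, 42,0,0,10,-10, 42,0,0,10,-10, 42,0,0,10,-10]' |sed -n 2p && python3 -m crank '[42,0,0,10,-10, 42,0,0,10,-10, 42,0,0,10,-10, 42,0,0,10,-1.3, 42,0,0,0,0]' |sed -n 2p && python3 -c "
from h import *
go(.4803,-.021,.0255,-9.4)"
```

```text
ee_pos: [0.4813, -0.0191, 0.1604]
ee_pos: [0.4816, -0.0208, 0.1101]
ee_pos: [0.4815, -0.0208, 0.0706]
now [ 0.4815 -0.0208  0.0706] th -9.6 tilt 0.21 t 31.25 g 42.0 F [ 0.7 -0.   0.2] j6 0.02
turn -0.2 shift [-0.4 -1.1 45.1]
```

```bash
python3 -m crank '[42,0,-1,25,0, 42,0,0,15,0, 42,0,0,5,0, 42,0,0,0,0, 15,0,0,0,0]' 35|sed -n 2p && python3 -m crank '[15,0,0,0,0, 15,0,0,0,0, 15,0,0,0,0, 15,0,0,-25,0, 15,0,0,-30,0]' |sed -n 2,5p && python3 -m crank '[15,0,0,-30,10, 15,0,0,0,10, 15,0,0,0,10, 15,0,0,0,10, 15,0,0,0,10]'|sed -n 2p && python3 -m crank '[15,0,0,0,10, 15,0,0,0,10, 15,0,0,0,10, 15,0,0,0,1.2, 15,0,0,0,0]' |sed -n 2,5p && python3 -c "
from h import *
go(.492,-.288,.0325,-90.7)"
```

```text
ee_pos: [0.4827, -0.021, 0.0283]
ee_pos: [0.4811, -0.0207, 0.0822]
ee_rot: [-2.395, -2.03, 0.002]
ft_force: [0.8, 0.6, -0.3]
grip_width: 0.0253
ee_pos: [0.4818, -0.0208, 0.1123]
ee_pos: [0.4819, -0.0209, 0.1124]
ee_rot: [-3.142, 0.012, 0.001]
ft_force: [-0.8, 0.2, -0.3]
grip_width: 0.0249
now [ 0.4819 -0.0209  0.1124] th -90.4 tilt 0.02 t 33.75 g 24.9 F [-0.8  0.2 -0.3] j6 1.43
turn 0.3 shift [ 13.3 267.   79.9]
```

```bash
python3 -m crank '[15,3,50,0,0, 15,3,50,0,0, 15,3,50,0,0, 15,3,50,0,0, 15,1,50,0,0]'|sed -n 2p && python3 -m crank '[15,0,17,0,0, 15,0,0,0,0]' |sed -n 2p;python3 -c "
from h import *
go(.492,-.288,.0325,-90.7)"
```

```text
ee_pos: [0.4924, -0.2727, 0.1126]
ee_pos: [0.4919, -0.2885, 0.1123]
now [ 0.4919 -0.2885  0.1123] th -90.6 tilt 0.04 t 34.625 g 25.0 F [-0.3  1.5 -0.6] j6 0.96
turn 0.1 shift [ 0.1 -0.5 79.8]
```

```bash
python3 -m crank '[15,0,0,40,0, 15,0,0,30,0, 15,0,0,10,0, 15,0,0,0,0, 34,0,0,0,0]'|sed -n 2,5p && python3 -m crank '[34,0,0,0,0, 36,0,0,0,0, 42,0,0,-30,0, 42,0,0,-50,0, 42,0,0,-50,0]' |sed -n 2p && python3 -c "
from h import *
tools(['tweezers','brush'])" && python3 -m crank '[42,10,-48,0,0, 42,10,-48,0,0, 42,10,-48,0,0, 42,10,-48,0,0, 42,7,-48,0,0]'|sed -n 2p && python3 -m crank '[42,0,-34,0,0, 42,0,0,10,-10, 42,0,0,10,-10, 42,0,0,10,-10, 42,0,0,10,-10]' |sed -n 2p && python3 -m crank '[42,0,0,10,-10, 42,0,0,10,-10, 42,0,0,10,-10, 42,0,0,10,-9.7, 42,0,0,0,0]' |sed -n 2p && python3 -c "
from h import *
go(.5388,-.0141,.0255,-11)"
```

```text
ee_pos: [0.4933, -0.2882, 0.0342]
ee_rot: [3.14, -0.016, 0.003]
ft_force: [-0.2, -0.7, 0.1]
grip_width: 0.0313
ee_pos: [0.4919, -0.2879, 0.164]
tweezers top 0.48 [448. 240.] [ 0.5587 -0.2942] [-1.7  5.   2.5]
brush top 0.97 [331. 249.] [ 0.5383 -0.0145] [ 79.  167.2  28. ]
brush top 0.94 [253. 350.] [0.2968 0.1786] [ 65.6 168.3  30.5]
brush top 0.43 [480. 332.] [ 0.3269 -0.3756] [-28.6  29.3  24.5]
tweezers side 0.62 [359. 363.] [ 0.4923 -0.2843] [ -1.7 152.   35.3]
brush side 0.81 [260. 424.] [ 0.2667 -0.3407] [-28.9 171.3  38.2]
brush side 0.75 [204. 269.] [0.295  0.1781] [ 67.  179.5  29.2]
brush side 0.61 [325. 281.] [ 0.5383 -0.0113] [ 78.1 179.2  32.1]
ee_pos: [0.5407, -0.0467, 0.1604]
ee_pos: [0.5407, -0.0143, 0.12]
ee_pos: [0.5399, -0.0142, 0.0797]
now [ 0.5399 -0.0142  0.0797] th -11.0 tilt 0.3 t 38.05 g 41.8 F [-0.9  0.3 -0.1] j6 0.07
turn 0.0 shift [-0.1 -1.1 54.2]
```

Tweezers are in place. The mat brush is unmoved and is the farthest of the three from the base. Grasping it.

```bash
python3 -m crank '[42,0,-1,30,0, 42,0,0,19,0, 42,0,0,5,0, 42,0,0,0,0, 15,0,0,0,0]' 35|sed -n 2p && python3 -m crank '[15,0,0,0,0, 15,0,0,0,0, 15,0,0,0,0, 15,0,0,-25,0, 15,0,0,-30,0]' |sed -n 2,5p && python3 -m crank '[15,0,0,-30,10, 15,0,0,0,10, 15,0,0,0,10, 15,0,0,0,10, 15,0,0,0,10]'|sed -n 2p && python3 -m crank '[15,0,0,0,10, 15,0,0,0,10, 15,0,0,0,9.7, 15,-10,48,0,0, 15,-10,48,0,0]' |sed -n 2,5p && python3 -m crank '[15,-10,48,0,0, 15,-10,48,0,0, 15,-7,48,0,0, 15,0,48,0,0, 15,0,0,0,0]' |sed -n 2p; python3 -c "
from h import *
go(.492,-.342,.0325,-90.7)"
```

```text
ee_pos: [0.542, -0.0144, 0.0296]
ee_pos: [0.5401, -0.0142, 0.0832]
ee_rot: [-2.421, -1.999, 0.003]
ft_force: [0.7, -0.3, 0.0]
grip_width: 0.0246
ee_pos: [0.5409, -0.0143, 0.1133]
ee_pos: [0.5198, -0.1106, 0.1134]
ee_rot: [3.142, -0.014, -0.0]
ft_force: [-0.0, -0.3, -0.6]
grip_width: 0.0247
ee_pos: [0.4904, -0.3049, 0.1135]
now [ 0.4904 -0.3049  0.1135] th -90.8 tilt 0.05 t 41.175 g 24.6 F [ 0.3  0.2 -0.7] j6 0.94
turn -0.1 shift [ 2.  37.1 81. ]
```

```bash
python3 -m crank '[15,2,37,0,0, 15,0,0,40,0, 15,0,0,30,0, 15,0,0,11,0, 15,0,0,0,0]'|sed -n 2,5p && python3 -m crank '[34,0,0,0,0, 34,0,0,0,0, 36,0,0,0,0, 42,0,0,-50,0, 42,0,0,-50,0]' |sed -n 2p && python3 -c "
from h import *
tools(['brush','knife'])" && python3 -m crank '[42,20,-48,0,0, 42,20,-48,0,0, 42,20,-48,0,0, 42,20,-48,0,0, 42,18,-48,0,0]'|sed -n 2p && python3 -m crank '[42,12,-48,0,0, 42,0,-19,10,-10, 42,0,0,10,-10, 42,0,0,10,-10, 42,0,0,10,-10]' |sed -n 2p && python3 -m crank '[42,0,0,0,-10, 42,0,0,10,-10, 42,0,0,10,-10, 42,0,0,10,-10, 42,0,0,0,-7.2]' |sed -n 2p && python3 -c "
from h import *
go(.6024,-.0347,.0255,-3.5)"
```

```text
ee_pos: [0.4925, -0.3378, 0.0321]
ee_rot: [-3.14, 0.016, 0.002]
ft_force: [-0.1, -0.3, -1.4]
grip_width: 0.0249
ee_pos: [0.4921, -0.3384, 0.1332]
brush top 0.71 [251. 349.] [0.2956 0.1798] [ 66.2 167.2  28.6]
brush top 0.7 [465. 276.] [ 0.5025 -0.3367] [ -1.8 147.   27.1]
knife top 0.7 [337. 222.] [ 0.6026 -0.0336] [ 86.5 158.1  27.6]
knife top 0.48 [465. 276.] [ 0.5026 -0.3355] [ -1.8 147.3  29.6]
brush side 0.74 [260. 425.] [ 0.2655 -0.3424] [-30.6 173.7  40.7]
brush side 0.61 [375. 381.] [ 0.4915 -0.334 ] [  1.4 173.7  36.7]
brush side 0.6 [202. 269.] [0.2933 0.1788] [ 67.6 179.8  29. ]
knife side 0.62 [308. 292.] [ 0.5182 -0.0226] [ -4.3 249.8 207.2]
knife side 0.36 [341. 264.] [0.601 0.044] [43.3 40.4 19.4]
ee_pos: [0.5925, -0.098, 0.1303]
ee_pos: [0.6044, -0.0326, 0.0898]
ee_pos: [0.6034, -0.0327, 0.0589]
now [ 0.6034 -0.0327  0.0589] th -3.1 tilt 0.34 t 44.6 g 42.1 F [ 0.4 -0.7  0.6] j6 -0.08
turn 0.4 shift [-2.1 -0.9 33.4]
```

```bash
python3 -m crank '[42,-2,-1,15,0, 42,0,0,13,0, 42,0,0,5,0, 42,0,0,0,0, 15,0,0,0,0]' 35|sed -n 2p && python3 -m crank '[15,0,0,0,0, 15,0,0,0,0, 15,0,0,0,0, 15,0,0,-25,0, 15,0,0,-30,0]' |sed -n 2,5p && python3 -m crank '[15,0,0,-30,-10, 15,0,0,0,-10, 15,0,0,0,-10, 15,0,0,0,-10, 15,0,0,0,-10]'|sed -n 2p && python3 -m crank '[15,0,0,0,-10, 15,0,0,0,-10, 15,0,0,0,-10, 15,0,0,0,-10, 15,0,0,0,-2.8]' |sed -n 2,5p; python3 -c "
from h import *
go(.492,-.396,.0325,89.3)"
```

```text
ee_pos: [0.6053, -0.035, 0.03]
ee_pos: [0.6038, -0.0348, 0.0841]
ee_rot: [-2.285, -2.153, 0.002]
ft_force: [0.0, -0.2, -0.5]
grip_width: 0.0261
ee_pos: [0.6046, -0.0349, 0.1143]
ee_pos: [0.6046, -0.0349, 0.1143]
ee_rot: [-0.011, -3.141, -0.0]
ft_force: [0.3, -0.1, -0.7]
grip_width: 0.0261
now [ 0.6046 -0.0349  0.1143] th 89.6 tilt 0.03 t 47.1 g 26.1 F [ 0.3 -0.1 -0.7] j6 -1.71
turn 0.3 shift [ 108.2 -362.4   81.8]
```

```bash
python3 -m crank '[15,20,-48,0,0, 15,20,-48,0,0, 15,18,-48,0,0, 15,18,-48,0,0, 15,16,-48,0,0]'|sed -n 2p && python3 -m crank '[15,16,-48,0,0, 15,0,-48,0,0, 15,0,-26,0,0, 15,0,0,0,0]' |sed -n 2p; python3 -c "
from h import *
go(.492,-.396,.0325,89.3)"
```

```text
ee_pos: [0.5094, -0.2753, 0.1145]
ee_pos: [0.4923, -0.3975, 0.1142]
now [ 0.4923 -0.3975  0.1142] th 89.2 tilt 0.01 t 48.225 g 26.2 F [-0.5 -0.  -2. ] j6 -2.32
turn -0.1 shift [ 0.3  1.5 81.7]
```

```bash
python3 -m crank '[15,0,1,40,0, 15,0,0,30,0, 15,0,0,11,0, 15,0,0,0,0, 34,0,0,0,0]'|sed -n 2,5p && python3 -m crank '[34,0,0,0,0, 36,0,0,0,0, 42,0,0,-50,0, 42,0,0,-50,0, 42,0,0,0,0]' |sed -n 2p && python3 -c "
from h import *
tools(['knife','spatula'])" && python3 -m crank '[42,-20,45,0,0, 42,-20,45,0,0, 42,-20,45,0,0, 42,-20,45,0,0, 42,-20,45,0,0]'|sed -n 2p && python3 -m crank '[42,-20,45,0,0, 42,-20,45,0,0, 42,-20,45,0,0, 42,-6,14,0,0, 42,0,0,0,0]'|sed -n 2p; python3 -c "
from h import *
go(.6608,-.0218,.0255,-5)"
```

```text
ee_pos: [0.4938, -0.3949, 0.0348]
ee_rot: [0.016, 3.14, -0.002]
ft_force: [-0.6, 0.7, 0.2]
grip_width: 0.0316
ee_pos: [0.4957, -0.3974, 0.14]
knife top 0.83 [486. 283.] [ 0.4938 -0.3953] [ -2.2 154.4  26.9]
spatula top 0.89 [328. 197.] [ 0.661  -0.0217] [ 85.1 169.4  28. ]
knife side 0.81 [389. 402.] [ 0.4939 -0.3899] [ -0.2 162.6  33.4]
knife side 0.72 [362. 365.] [ 0.493  -0.2846] [ -1.8 151.5  39.5]
knife side 0.54 [312. 291.] [ 0.5178 -0.0235] [ -5.6 251.  209.8]
spatula side 0.73 [364. 260.] [0.6638 0.0167] [ 83.8 112.   31. ]
spatula side 0.53 [285. 188.] [0.6342 0.4526] [-40.4 250.6 102.5]
ee_pos: [0.5951, -0.1691, 0.1321]
ee_pos: [0.6625, -0.0219, 0.1323]
now [ 0.6625 -0.0219  0.1323] th 89.5 tilt 0.11 t 51.025 g 42.2 F [-1.  -1.1 -0.4] j6 -1.67
turn 94.5 shift [ -0.   -1.7 106.8]
```

```bash
python3 -m crank '[42,0,0,10,10, 42,0,0,10,10, 42,0,0,10,10, 42,0,0,10,10, 42,0,0,10,10]'|sed -n 2p && python3 -m crank '[42,0,0,0,10, 42,0,0,0,10, 42,0,0,0,10, 42,0,0,0,10, 42,0,0,0,4.5]' |sed -n 2p; python3 -m crank '[42,0,0,0,0]'|sed -n 2p; python3 -c "
from h import *
go(.6608,-.0218,.0255,-5)"
```

```text
ee_pos: [0.6621, -0.0249, 0.0828]
ee_pos: [0.6621, -0.0249, 0.0831]
ee_pos: [0.6623, -0.0245, 0.0832]
now [ 0.6623 -0.0245  0.0832] th -5.2 tilt 0.05 t 52.4 g 42.1 F [ 0.6  0.1 -0.5] j6 -0.02
turn -0.2 shift [ 2.6 -1.8 57.7]
```

```bash
python3 -m crank '[42,2.5,-2,33,0, 42,0,0,19,0, 42,0,0,5,0, 42,0,0,0,0, 15,0,0,0,0]' 35|sed -n 2p && python3 -m crank '[15,0,0,0,0, 15,0,0,0,0, 15,0,0,0,0, 15,0,0,-25,0, 15,0,0,-30,0]' |sed -n 2,5p && python3 -m crank '[15,0,0,-30,-10, 15,0,0,0,-10, 15,0,0,0,-10, 15,0,0,0,-10, 15,0,0,0,-10]'|sed -n 2p && python3 -m crank '[15,0,0,0,-10, 15,0,0,0,-10, 15,0,0,0,-10, 15,0,0,0,-10, 15,0,0,0,-4.5]' |sed -n 2,5p; python3 -c "
from h import *
go(.492,-.45,.0325,89.3)"
```

```text
ee_pos: [0.6622, -0.0201, 0.0279]
ee_pos: [0.6601, -0.0197, 0.0808]
ee_rot: [-2.317, -2.119, 0.003]
ft_force: [1.0, 0.2, -0.3]
grip_width: 0.0265
ee_pos: [0.6609, -0.0198, 0.1112]
ee_pos: [0.6609, -0.0198, 0.1111]
ee_rot: [-0.01, -3.141, -0.0]
ft_force: [0.1, -0.4, -0.7]
grip_width: 0.0262
now [ 0.6609 -0.0198  0.1111] th 89.6 tilt 0.04 t 54.9 g 26.2 F [ 0.1 -0.4 -0.7] j6 -1.67
turn 0.3 shift [ 163.6 -432.2   78.6]
```

```bash
python3 -m crank '[15,45,-10,0,0, 15,45,-30,0,0, 15,35,-45,0,0, 15,25,-48,0,0, 15,13,-48,0,0]'|sed -n 2p && python3 -m crank '[15,0,-48,0,0, 15,0,-48,0,0, 15,0,-48,0,0, 15,0,-48,0,0, 15,0,-48,0,0]' |sed -n 2p;  python3 -m crank '[15,0,-11,0,0, 15,0,0,0,0]' |sed -n 2p;python3 -c "
from h import *
go(.492,-.45,.0325,89.3)"
```

```text
ee_pos: [0.4948, -0.2001, 0.1115]
ee_pos: [0.4934, -0.4405, 0.1113]
ee_pos: [0.4932, -0.45, 0.111]
now [ 0.4932 -0.45    0.111 ] th 89.3 tilt 0.07 t 56.4 g 26.6 F [-0.2 -0.6 -0.8] j6 -2.38
turn 0.0 shift [ 1.2  0.  78.5]
```

Then release, retreat to the side and do a full check.

```bash
python3 -m crank '[15,1,0,40,0, 15,0,0,28,0, 15,0,0,10,0, 15,0,0,0,0, 34,0,0,0,0]'|sed -n 2,5p && python3 -m crank '[34,0,0,0,0, 36,0,0,0,0, 42,0,0,-50,0, 42,0,0,-50,0, 42,0,0,-50,0]' |sed -n 2p && python3 -m crank '[42,40,40,0,0, 42,40,40,0,0, 42,0,50,0,0, 42,0,50,0,0, 42,0,50,0,0]' |sed -n 2p && python3 -m crank '[42,0,50,0,0, 42,0,50,0,0, 42,0,40,0,0, 42,0,0,0,0]' |sed -n 2p &&  python3 -c "
from h import *
tools('brush spatula tweezers knife lever'.split())
a=manip.camera('top');b=manip.camera('side')
print([(r['p'],r['at']) for r in sil('side','fan_switch_tip')[:2]])
cv2.imwrite('pics/fin.png',np.hstack([cv2.resize(a[150:320,200:530],(400,206),interpolation=2)*0+cv2.resize(a[150:320,200:530],(400,206),interpolation=2),]))
A=cv2.resize(a[160:315,210:530],(800,388),interpolation=2);B=cv2.resize(b[130:310,220:460],(283,212),interpolation=2);C=cv2.resize(b[290:460,290:470],(224,212),interpolation=2)
D=np.zeros((212,800,3),np.uint8);D[:,:283]=B;D[:,290:514]=C;D[:,520:796]=cv2.resize(b[255:345,380:497],(276,212),interpolation=2)
cv2.imwrite('pics/fin.png',np.vstack([A,D]))
go(.492,-.45,.0325,89.3)"
```

```text
ee_pos: [0.4937, -0.4506, 0.0355]
ee_rot: [0.016, 3.14, -0.003]
ft_force: [-0.2, -0.5, 0.4]
grip_width: 0.0316
ee_pos: [0.4925, -0.4501, 0.1854]
ee_pos: [0.4149, -0.218, 0.1841]
ee_pos: [0.4167, -0.0772, 0.184]
brush top 0.9 [254. 347.] [0.2963 0.1793] [ 66.6 171.4  30.8]
brush top 0.71 [467. 267.] [ 0.4856 -0.3422] [ -2.  171.1  29.5]
brush top 0.68 [465. 359.] [ 0.2684 -0.3415] [-32.4 167.7  32.4]
spatula top 0.81 [511. 267.] [ 0.4964 -0.4488] [  0.5 168.9  31.5]
spatula top 0.64 [421. 251.] [ 0.5283 -0.2309] [-1.4 86.  24.4]
tweezers top 0.67 [248. 234.] [0.5676 0.2027] [-30.2 236.7 114.1]
tweezers top 0.47 [449. 261.] [ 0.5081 -0.2871] [ 7.8 96.4 28.7]
knife top 0.64 [487. 268.] [ 0.494  -0.3941] [  0.  158.8  28.8]
lever top 0.52 [420. 256.] [ 0.5272 -0.2309] [-1.4 88.3 24.4]
brush side 0.9 [204. 270.] [0.2936 0.1787] [ 68.6 180.1  30.9]
brush side 0.87 [374. 383.] [ 0.485  -0.3374] [ -2.8 171.   36.4]
brush side 0.72 [258. 424.] [ 0.267  -0.3398] [-28.8 173.3  40.4]
spatula side 0.84 [402. 426.] [ 0.4963 -0.447 ] [ -1.2 171.5  31.8]
spatula side 0.5 [402. 248.] [0.784  0.0322] [ 88.4 122.3  55.2]
tweezers side 0.95 [361. 368.] [ 0.4934 -0.2843] [ -1.8 154.3  35.5]
tweezers side 0.61 [390. 405.] [ 0.4941 -0.3903] [  0.8 161.7  31.3]
knife side 0.84 [389. 403.] [ 0.4932 -0.3895] [ -0.2 163.2  34.2]
knife side 0.3 [379. 389.] [ 0.4969 -0.3385] [ 89.1 294.9 215.3]
lever side 0.96 [346. 346.] [ 0.4919 -0.2278] [ -2.1 161.4  32.8]
[(0.6, [433.4, 290.8]), (0.43, [315.7, 182.8])]
now [ 0.4166 -0.0793  0.1835] th 89.4 tilt 0.0 t 59.525 g 41.9 F [ 0.6 -0.1  0.2] j6 -1.87
turn 0.1 shift [ -79.9 -369.7  151. ]
```

View pics/fin.png

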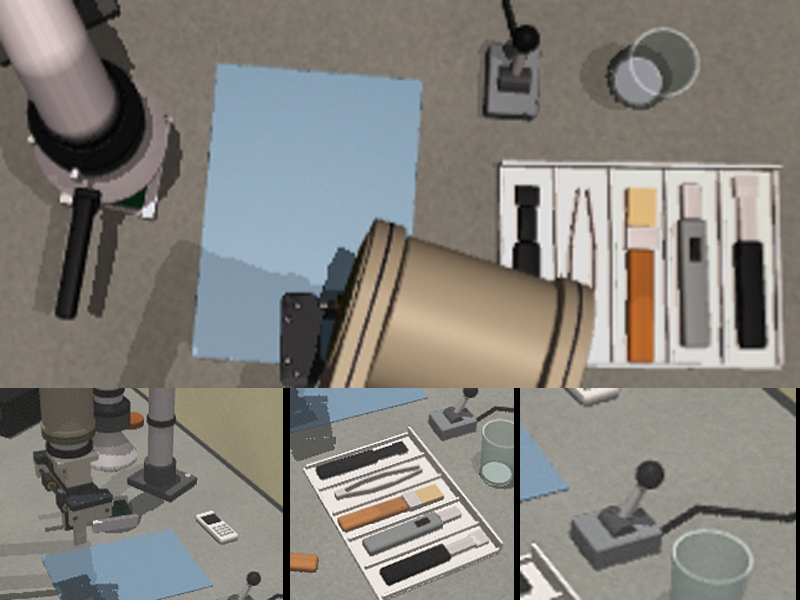

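All five tools lie flat in separate compartments with tips to the back wall, the switch is on, and the hood is locked. Handing in.

```bash
python3 -c "
from cell import manip
print(manip.job_done())"
```

```text
the job is handed in; nothing more can be done
None
```

I handed the job in at about 60 s of the 210 s limit; no verdict came back. My last checks found everything in place.

- **Hood:** it is locked in the socket and released. I turned it until it met the stops (handle direction about 172°) and lowered it onto the ledges. The last picture shows it hanging under the tall rib. The first grip caught the handle too low, so I set the hood back down and gripped it again before going to the socket.
- **Fan switch:** I flipped it only after letting go of the hood. The ball matched its expected fully-on position to about 0.7 px just after the push. In the final check the trained network's reading was about 2 px off.
- **Tools:** all five were on the mat. Each now lies flat in its own compartment, handle at the front lip and tip to the back wall. By the camera view that saw each tool whole, they are within about 7 mm of centre in x and 6 mm in y, and within about 2° of lengthwise. I took the brush on the mat, the farthest from the base, and left the two look-alikes alone.
- **Phone, reel and tumbler:** the robot never went near them. I did not measure them again at the end.

**Disagreements:** in the last top view the arm hid part of the lever and tweezers, so only the side camera confirmed them. The two cameras differed by about 5 mm in y on the brush and the knife. None of the five tools had shifted when I measured it before its grasp.

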